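Make up an inlaid gift set on its presentation board

ROBOT

A 7-joint arm with a two-finger parallel gripper is mounted at the origin on the work surface. World frame = base frame: x ahead of the robot, y to its left, z up, the work surface at z = 0. Lengths are in mm, angles in rad, forces in N, time in s.
With the tool pointing down it reaches from about 425 to 875 mm from the base axis. Payload 4.7 kg.
Tool frame: the origin (TCP) lies at the very end of the fingers, on their centre line; the grasp point (between the pads) lies 19 mm behind it (bot.grasp_offset is the distance from the TCP to the grasp point, in mm); z points along the fingers, y is the direction in which the jaws open and shut (so a half turn about z gives the same grasp; the last joint's range is limited). The gripper opens to 85 mm and grips with 20 to 120 N. Pads are 22 mm wide; open, the fingers measure 114 mm over their backs; the gripper's body (76 mm by 85 mm) begins 54 mm behind the grasp point. The pads swing forward as they close: fully open they stand 13 mm farther back than shut.
Start: joints at [1.209, 0.321, -0.07, 1.45, 0.023, 1.371, -0.057], TCP at [238.543, -604.667, 231.349] pointing down, gripper open.
Joint ranges: [-2.86, 2.86], [-0.3, 2.09], [-1.38, 1.24], [0.06, 2.45], [-1.56, 4.7], [0.09, 2.05], [-2.69, 2.69]. Speed limits (rad/s): [2.57, 2.57, 3.14, 3.14, 3.14, 3.14, 3.14].

INTERFACE

Orientations are given as a unit quaternion [x, y, z, w].
In Python, from bench import bot, read_camera, silhouettes gives the robot as it stands.
- The arm moves only by the tool jog_arm, never from a script. Its argument "steps" is a list of rows, each a list of 6 numbers: the shift along the tool's x, y, z in m, then the turn, a rotation vector about the tool's x, y, z in degrees. A call has 1 to 20 rows; each row shifts and turns the commanded pose from where the row before left it, along the tool's axes as they then stand; what a row does not reach is not made up. A row lasts 1/12 s, in which the tool goes at most 41.7 mm and 7.16 degrees, less where a joint would pass 70% of its speed; a pose out of reach is approached as far as the arm can. A call is refused whole if a number of a shift passes 0.0417 or a number of a turn 7.16, either way. A call with a gripper value outside its range is refused whole. "fingers" is the gripper's target within -1 to 1 (shut at 1, half-way at 0, fully open at -1), set as the call begins (left out, the last holds). The fingers move at their own pace and stop on an object; "grip_force" is the grip in N (left out, the last holds). Time passes only in rows, so rows that do not move let the fingers close. It gives the time, the measured TCP pose, the force and the opening at its end, in the units of the state.
- bot.sense(): the state, without advancing time (a new reading comes with each control period).
- read_camera(name): name is "scene" or "top" or "wrist"; returns a dict with "image" (384x512x3 uint8, red, green, blue), "camera_matrix" (3x3 intrinsics, pixels), "origin" and "attitude" of the camera in the world; the wrist camera has in their place "tool_from_camera" (4x4, takes a point from camera to tool coordinates, whose origin is the TCP and whose axes are the flange's). Camera axes: x right, y up, looking along -z (the intrinsics and any distortion apply to the point x, -y, -z); pixel columns grow to the right and rows downward; lengths in mm; the calibration is good to about 2 mm. A picture is of the moment at which its call begins: read the wrist's pose just before it. There is no depth.
- bot.close_job(): hands the job in, once; it reports no verdict.
Trained networks look in a picture, given as the dict that the camera call returned (one of the last four; its "shot" number tells which), for a name from the list of things; names that differ only in an ending like _2 or _b are one class to them, and where a whole thing is asked for, a point or a joint stands for the part that bears it (a point fixed in the world has none). Each returns a list of dicts, best first, with "conf" (0 to 1); they miss things now and then, are a little off and sometimes report something else, mostly with a low value. They report only what shows in the picture. A call takes as long as a camera call. They do not tell look-alikes from the thing itself.
- silhouettes(label, picture): "mask" (384x512 bool, what is visible of it) and "centre" ([column, row] in pixels, amid what is visible of it).
The state is a dict: "time": time; "joint_pos": joint angles; "qd": joint speeds; "effort": joint torques, N m; "ee_pos": TCP position; "tcp_rot": TCP orientation; "force": force on the tool from outside, world axes, zero at the start; "wrist_torque": the same for the moment, N m; "width": finger opening in mm.
Only numpy, scipy, OpenCV 4.12 (cv2) and the standard library are available. Lean on these libraries where they do the work, as an engineer would, in place of code of your own. Each camera call takes 0.05 s, during which the arm holds its last target.

TASK

Make up the gift set on the dark wooden presentation board: fit each inlaid tile on the bench, pattern up, into the pocket of its own shape and press it down until it sits level and flush with the board, and lay both letter openers flat in the two long compartments, each with its handle in the wide part and its blade in the narrow part. There may be three or four tiles; leave the other things on the bench where they are.

Things in the scene. Friction and masses are not known exactly. Their poses are not given: they have to be found in the camera images.
- case: dark wooden presentation board fixed on the bench, 200 mm (own x) x 280 mm (own y), 22 mm thick; origin at the centre of its underside, own z up. Its half towards own +x has four pockets in a row along y (from the -y end: round, square, oblong, narrow); its other half has two long felt-lined compartments along its y for the letter openers, lying head to tail.
- tile_round: loose inlaid tile (round), a disc 52 mm in diameter, 10 mm thick, blackened steel with a brass pattern on its upper face; origin at the centre of its underside, own z up through the patterned face. May be absent.
- pocket_round (a point): centre of the mouth of the round pocket, level with the board's surface, axes parallel to the board's (the pocket is 2 mm larger than its tile all round). In the pocket a felt pad stands 4 mm below the surface: a tile laid on it projects 6 mm. Pressed down with about 10 N the pad sinks 6 mm and stays down, and the tile is then flush with the surface.
- tile_square: loose inlaid tile (square), 44 x 44 mm, 10 mm thick, blackened steel with a brass pattern on its upper face; origin at the centre of its underside, own z up through the patterned face. May be absent.
- pocket_square (a point): centre of the mouth of the square pocket, level with the board's surface, axes parallel to the board's (the pocket is 2 mm larger than its tile all round). In the pocket a felt pad stands 4 mm below the surface: a tile laid on it projects 6 mm. Pressed down with about 10 N the pad sinks 6 mm and stays down, and the tile is then flush with the surface.
- tile_oblong: loose inlaid tile (oblong), 64 mm (own x) x 34 mm (own y), 10 mm thick, blackened steel with a brass pattern on its upper face; origin at the centre of its underside, own z up through the patterned face. May be absent.
- pocket_oblong (a point): centre of the mouth of the oblong pocket, level with the board's surface, axes parallel to the board's (the pocket is 2 mm larger than its tile all round; long side along the board's x). In the pocket a felt pad stands 4 mm below the surface: a tile laid on it projects 6 mm. Pressed down with about 10 N the pad sinks 6 mm and stays down, and the tile is then flush with the surface.
- tile_narrow: loose inlaid tile (narrow), 70 mm (own x) x 24 mm (own y), 10 mm thick, blackened steel with a brass pattern on its upper face; origin at the centre of its underside, own z up through the patterned face. May be absent.
- pocket_narrow (a point): centre of the mouth of the narrow pocket, level with the board's surface, axes parallel to the board's (the pocket is 2 mm larger than its tile all round; long side along the board's x). In the pocket a felt pad stands 4 mm below the surface: a tile laid on it projects 6 mm. Pressed down with about 10 N the pad sinks 6 mm and stays down, and the tile is then flush with the surface.
- opener0: letter opener lying flat: wooden handle 64 mm long (own x), 24 mm wide, 14 mm thick with brass bands, and a steel blade 13 mm wide, 4 mm thick along own +x from the handle's end to the point 104 mm from the origin; origin at the middle of the handle, on its underside; own z up. Both openers are alike and either may go in either compartment.
- opener0_tip (a point): point of that opener's blade, at the underside, 104 mm along own +x from its origin
- opener1: letter opener lying flat: wooden handle 64 mm long (own x), 24 mm wide, 14 mm thick with brass bands, and a steel blade 13 mm wide, 4 mm thick along own +x from the handle's end to the point 104 mm from the origin; origin at the middle of the handle, on its underside; own z up. Both openers are alike and either may go in either compartment.
- opener1_tip (a point): point of that opener's blade, at the underside, 104 mm along own +x from its origin
- slot0_handle (a point): compartment 0: middle of the floor of its wide handle part (68 mm x 28 mm), 7 mm below the board's surface; this part lies towards the board's +y end, the narrow blade part (75 mm x 18 mm) continues from it the other way. A laid opener's handle stands 7 mm above the board.
- slot0_tip (a point): compartment 0: on the floor, 5 mm inside the far end of its narrow blade part, where the point of a laid opener comes to lie (within a few mm)
- slot1_handle (a point): compartment 1: middle of the floor of its wide handle part (68 mm x 28 mm), 7 mm below the board's surface; this part lies towards the board's -y end, the narrow blade part (75 mm x 18 mm) continues from it the other way. A laid opener's handle stands 7 mm above the board.
- slot1_tip (a point): compartment 1: on the floor, 5 mm inside the far end of its narrow blade part, where the point of a laid opener comes to lie (within a few mm)
- vial: bystander, not part of the job: small amber glass vial, 34 mm diameter, 55 mm tall; origin at the centre of its underside
- bench_block: bystander, not part of the job: polished steel disc (bench block), 60 mm diameter, 22 mm tall; origin at the centre of its underside
- hammer: bystander, not part of the job: wooden-handled hammer lying on the bench, 200 mm long, handle towards its own -x
- ring_box: bystander, not part of the job: blue ring box 55 x 55 x 30 mm; origin at the centre of its underside
- loupe: bystander, not part of the job: black eye loupe, upright cylinder 36 mm diameter, 26 mm tall; origin at the centre of its underside
- polish_bar: bystander, not part of the job: reddish polishing bar 80 x 35 x 28 mm; origin at the centre of its underside
Mind the look-alikes: they are no part of the job. Leave any purple or white look-alike of the opener0 alone.

How it is judged (in metres and radians):
At the end, for the whole second after the job is handed in: Each tile is in its own pocket, pattern up, within 1.7 mm of flush, 0.06 rad of level, 5 mm of centre; each opener lies flat in its own compartment (2.5 mm from floor, 0.06 rad, handle within 7 mm, point within 10 mm); all at rest (z of each of tile_round, tile_square, tile_oblong, tile_narrow in the frame of case below 0.0137 m and angle between each of tile_round, tile_square, tile_oblong, tile_narrow, opener0, opener1's own z axis and vertical below 0.06 rad and horizontal distance between tile_round and pocket_round below 0.005 m and linear speed of each of tile_round, tile_square, tile_oblong, tile_narrow, opener0, opener1 below 0.02 m/s and horizontal distance between tile_square and pocket_square below 0.005 m and horizontal distance between tile_oblong and pocket_oblong below 0.005 m and horizontal distance between tile_narrow and pocket_narrow below 0.005 m and ((horizontal distance between opener0 and slot0_handle below 0.007 m and horizontal distance between opener0_tip and slot0_tip below 0.01 m) or (horizontal distance between opener0 and slot1_handle below 0.007 m and horizontal distance between opener0_tip and slot1_tip below 0.01 m)) and z of each of opener0, opener1 in the frame of case below 0.0175 m and ((horizontal distance between opener1 and slot0_handle below 0.007 m and horizontal distance between opener1_tip and slot0_tip below 0.01 m) or (horizontal distance between opener1 and slot1_handle below 0.007 m and horizontal distance between opener1_tip and slot1_tip below 0.01 m))); the robot touches nothing.
It fails at once if another thing on the bench is displaced by more than 5 cm (distance of any of vial, bench_block, hammer, ring_box, loupe, polish_bar from where it was at the start of the episode above 0.05 m).
It fails at once if the vial is knocked over (angle between vial's own z axis and vertical above 0.8 rad).
Of tile_round, tile_square, tile_oblong, tile_narrow only 3 to 4 are there at a start; the rules pass over those that are not, and their reading is None.
At some moment in a run one of tile_round, tile_square, tile_oblong, tile_narrow, opener0, opener1 may be knocked a few centimetres aside while the robot is not near it.
Once in a run the grip may slacken for a moment while it holds something.
It also fails if it takes over 210 s, if anything falls off the work surface, if the arm or the gripper's body presses on something with over 40 N, if the wrist force passes 120 N, or if a joint passes its speed limit or range.

## Working session

There is one attempt and no reset: what is moved stays moved. The work goes in short steps, Python scripts to look and compute and a tool call to move; the robot and the scene stay as the last step left them, time stands still between calls to the robot, and variables do not carry over. Pictures are saved under pics/ and viewed, and the job is handed in when it is done.

Besides the shell and the picture viewer there is one more tool, called by a JSON object that holds its "method" and its "body", one argument or row to a line. jog_arm: Moves the arm, as the interface text tells. Its arguments: {"type":"object","properties":{"steps":{"type":"array","items":{"type":"array","items":{"type":"number"}}},"fingers":{"type":"number"},"grip_force":{"type":"number"}},"required":["steps"]}

```bash
ls; mkdir -p pics
python3 - <<'E'
from bench import bot, read_camera, silhouettes
import cv2
print(bot.sense())
for n in ("scene","top","wrist"):
    p=read_camera(n); cv2.imwrite(f"pics/{n}0.png",p["image"][:,:,::-1])
    print(n,{k:v for k,v in p.items() if k!="image"})
E
```

```text
pics
{'time': 0.0, 'joint_pos': array([ 1.20912623,  0.3218207 , -0.07010505,  1.45171467,  0.02261643,
        1.37079506, -0.05691704]), 'qd': array([ 3.88546534e-04,  1.72501633e-03,  1.00575842e-05,  7.04965036e-05,
       -5.15666794e-04,  1.43240032e-03,  3.46270768e-04]), 'effort': array([-6.87269403e-05, -4.93580997e+01, -3.82563779e-01, -3.14338052e+01,
        1.27395464e-02,  1.12795332e-02, -1.00335296e-05]), 'ee_pos': array([ 238.29900603, -604.1452707 ,  230.20524954]), 'tcp_rot': array([ 9.82397546e-01,  1.86799653e-01, -2.35989237e-04, -9.46155163e-04]), 'force': array([-0.21489587, -0.06102054,  0.06560975]), 'wrist_torque': array([-0.06615946, -0.03795638, -0.01614053]), 'width': 85.2872643699215}
scene {'camera_matrix': array([[358.09455021,   0.        , 249.49318636],
       [  0.        , 358.09455021, 187.91092062],
       [  0.        ,   0.        ,   1.        ]]), 'origin': array([1201.34769253,  169.59676028,  674.03807273]), 'attitude': array([0.24674883, 0.34347356, 0.7404036 , 0.52243989]), 'shot': 1}
top {'camera_matrix': array([[388.59128995,   0.        , 254.11257095],
       [  0.        , 388.59128995, 190.12063681],
       [  0.        ,   0.        ,   1.        ]]), 'origin': array([ 357.72818733,  -50.77758041, 1290.89618272]), 'attitude': array([ 0.04769662, -0.03937258, -0.69777591,  0.71364109]), 'shot': 2}
wrist {'camera_matrix': array([[316.71719998,   0.        , 254.61517684],
       [  0.        , 316.71719998, 193.62849599],
       [  0.        ,   0.        ,   1.        ]]), 'tool_from_camera': array([[ 3.26080784e-05,  9.62327046e-01,  2.71894567e-01,
         6.96334356e+01],
       [ 9.99999374e-01,  2.72625035e-04, -1.08484147e-03,
         4.78243508e-02],
       [-1.11809756e-03,  2.71894432e-01, -9.62326435e-01,
        -1.42499500e+02],
       [ 0.00000000e+00,  0.00000000e+00,  0.00000000e+00,
         1.00000000e+00]]), 'shot': 3}
```

View pics/top0.png

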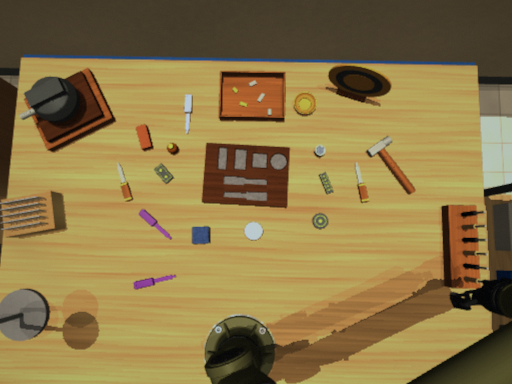

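View pics/scene0.png

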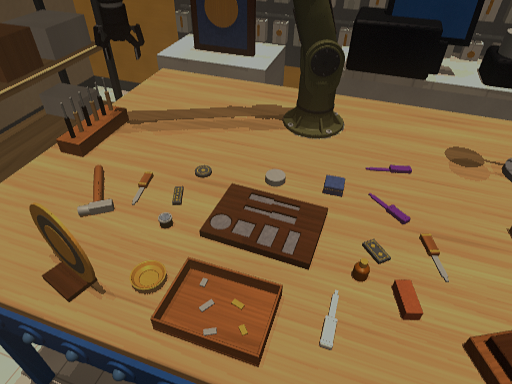

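View pics/wrist0.png

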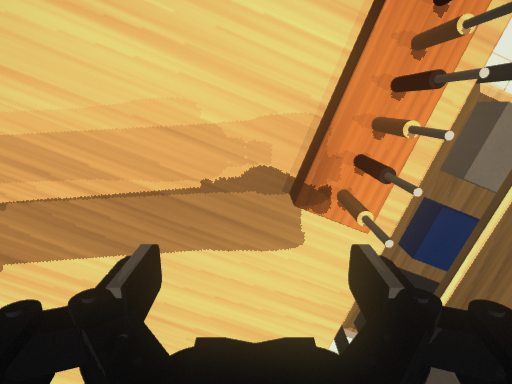

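```bash
cat > h.py <<'E'
from bench import bot, read_camera, silhouettes
import numpy as np, cv2
from scipy.spatial.transform import Rotation as R
def campose(p,s=None):
    if 'origin' in p: return np.array(p['origin']),R.from_quat(p['attitude']).as_matrix()
    T=np.array(p['tool_from_camera']); Rt=R.from_quat(s['tcp_rot']).as_matrix()
    return np.array(s['ee_pos'])+Rt@T[:3,3], Rt@T[:3,:3]
def px2w(p,uv,z,s=None):
    o,A=campose(p,s); K=p['camera_matrix']; uv=np.atleast_2d(np.array(uv,float))
    d=np.c_[(uv[:,0]-K[0,2])/K[0,0],-(uv[:,1]-K[1,2])/K[1,1],-np.ones(len(uv))]@A.T
    return o+d*((z-o[2])/d[:,2])[:,None]
def w2px(p,P,s=None):
    o,A=campose(p,s); K=p['camera_matrix']; c=(np.atleast_2d(P)-o)@A
    return np.c_[K[0,2]+K[0,0]*c[:,0]/-c[:,2],K[1,2]-K[1,1]*c[:,1]/-c[:,2]]
def rect(mask,p,z,s=None):
    # min-area rectangle of the mask on plane z: centre, sizes, long-axis angle
    m=mask.astype(np.uint8)
    c=max(cv2.findContours(m,0,1)[0],key=cv2.contourArea)[:,0,:]
    W=px2w(p,c,z,s)[:,:2].astype(np.float32)
    (cx,cy),(w,h),a=cv2.minAreaRect(W); 
    if h>w: w,h,a=h,w,a+90
    return np.array([cx,cy]),np.array([w,h]),(a+90)%180-90
def shot(name,n):
    s=bot.sense(); p=read_camera(name); cv2.imwrite(f"pics/{n}.png",p['image'][:,:,::-1]); return s,p
def togo(xyz,yawdeg=None):
    # shift in tool axes (m) and turn to reach world xyz pointing straight down w/ tool y at yaw
    s=bot.sense(); Rt=R.from_quat(s['tcp_rot'])
    print('now',np.round(s['ee_pos'],1),'t',round(s['time'],2),'F',np.round(s['force'],1),'w',round(s['width'],1))
    d=Rt.inv().apply(np.array(xyz)-s['ee_pos'])/1000
    print('shift tool m',np.round(d,4))
    if yawdeg is not None:
        y=np.radians(yawdeg); Y=np.array([np.cos(y),np.sin(y),0]);Z=np.array([0,0,-1.]);X=np.cross(Y,Z)
        T=[R.from_matrix(np.c_[q*X,q*Y,Z]) for q in(1,-1)]
        rv=min([(Rt.inv()*t).as_rotvec(degrees=True) for t in T],key=np.linalg.norm)
        print('turn deg',np.round(rv,2))
E
python3 - <<'E'
from h import *
s,p=shot('top','top1')
for n,z in [('case',22),('tile_round',10),('tile_square',10),('tile_oblong',10),('tile_narrow',10),('opener0',7),('opener1',7),('vial',0),('hammer',10),('loupe',0),('ring_box',0),('polish_bar',0),('bench_block',22)]:
    for d in silhouettes(n,p):
        c,wh,a=rect(d['mask'],p,z)
        print(n,round(d['conf'],2),np.round(d['centre']),np.round(c),np.round(wh),round(a))
cv2.imwrite('pics/topz.png',cv2.resize(p['image'][60:260,90:420,::-1],None,fx=2.4,fy=2.4,interpolation=cv2.INTER_CUBIC))
E
```

```text
case 0.84 [245. 175.] [565.  -6.] [280. 204.] 88
case 0.66 [202. 238.] [362. 137.] [63. 55.] -89
tile_round 0.52 [322. 220.] [ 419. -254.] [49. 46.] -89
tile_oblong 0.5 [163. 174.] [566. 272.] [68. 38.] 39
tile_narrow 0.64 [329. 187.] [ 545. -271.] [68. 24.] 21
tile_narrow 0.46 [246. 176.] [568.  -4.] [286. 209.] 88
tile_narrow 0.2 [175. 146.] [653. 244.] [29. 21.] 47
opener0 0.77 [153. 219.] [395. 293.] [128.  23.] 47
opener0 0.73 [125. 186.] [529. 405.] [124.  26.] 24
opener0 0.67 [362. 185.] [ 547. -387.] [128.  28.] 13
opener0 0.57 [246. 176.] [568.  -7.] [286. 205.] 88
opener0 0.55 [147. 284.] [211. 285.] [130.  23.] -77
opener0 0.54 [189. 114.] [774. 200.] [135.  26.] -2
opener1 0.77 [153. 219.] [395. 293.] [128.  23.] 47
opener1 0.73 [125. 186.] [529. 405.] [124.  26.] 24
opener1 0.67 [362. 185.] [ 547. -387.] [128.  28.] 13
opener1 0.57 [246. 176.] [568.  -7.] [286. 205.] 88
opener1 0.55 [147. 284.] [211. 285.] [130.  23.] -77
opener1 0.54 [189. 114.] [774. 200.] [135.  26.] -2
vial 0.5 [175. 148.] [655. 246.] [35. 26.] 46
hammer 0.92 [392. 162.] [ 617. -511.] [197.  90.] 46
loupe 0.73 [391. 161.] [ 617. -515.] [206.  93.] 46
ring_box 0.55 [200. 237.] [364. 140.] [56. 52.] -88
ring_box 0.2 [246. 175.] [570.  -5.] [291. 211.] 88
polish_bar 0.81 [145. 136.] [691. 345.] [88. 42.] 18
bench_block 0.72 [253. 233.] [379. -35.] [55. 55.] 46
```

View pics/topz.png

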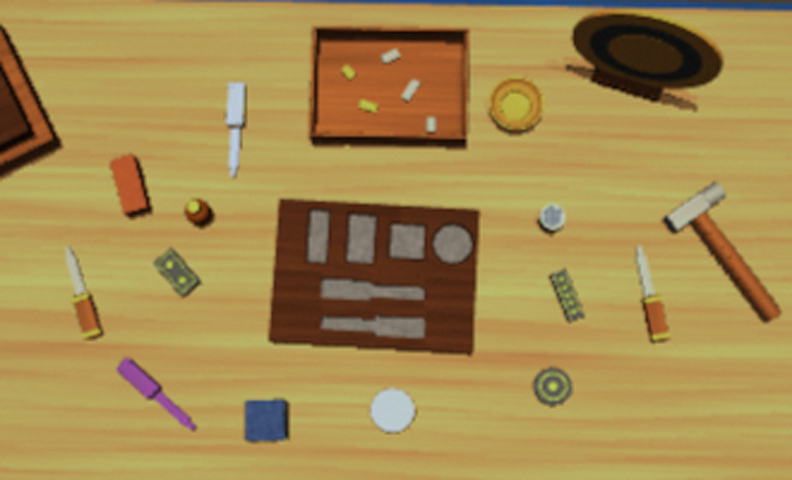

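```bash
python3 -c "
from h import *
togo([490,-300,270],-90)"
```

```text
now [ 238.5 -604.7  231.4] t 0.85 F [-0.2  0.6  0.4] w 85.5
shift tool m [ 0.3457 -0.1911 -0.0386]
turn deg [1.000e-02 0.000e+00 2.153e+01]
```

{"method": "jog_arm", "body": {
  "steps": [
    [0, 0, 0, 0, 0, 5.38],
    [0, 0, 0, 0, 0, 5.38],
    [0, 0, 0, 0, 0, 5.38],
    [0, 0, 0, 0, 0, 5.38],
    [0.025, -0.03, -0.004, 0, 0, 0],
    [0.025, -0.03, -0.004, 0, 0, 0],
    [0.025, -0.03, -0.004, 0, 0, 0],
    [0.025, -0.03, -0.004, 0, 0, 0],
    [0.025, -0.03, -0.004, 0, 0, 0],
    [0.025, -0.03, -0.004, 0, 0, 0],
    [0.025, -0.03, -0.004, 0, 0, 0],
    [0.025, -0.03, -0.004, 0, 0, 0],
    [0.025, -0.03, -0.004, 0, 0, 0],
    [0.026, -0.034, -0.002, 0, 0, 0],
    [0, 0, 0, 0, 0, 0],
    [0, 0, 0, 0, 0, 0]
  ]
}}

```text
time: 2.18
ee_pos: [490.9, -298.2, 269.7]
tcp_rot: [1.0, 0.004, 0.001, -0.0]
force: [0.2, -1.4, -0.2]
width: 84.9
```

```bash
cat > look.py <<'E'
from h import *
import sys
name=sys.argv[1]; items=sys.argv[2:]
s,p=shot('wrist',name)
print('t',round(s['time'],2),np.round(s['ee_pos'],1),np.round(R.from_quat(s['tcp_rot']).as_rotvec(degrees=True),1))
ov=p['image'][:,:,::-1].copy()
for it in items:
    n,z=it.split(':')
    for d in silhouettes(n,p):
        if d['mask'].sum()<30: continue
        c,wh,a=rect(d['mask'],p,float(z),s)
        print(n,round(d['conf'],2),np.round(d['centre']),'c',np.round(c,1),'wh',np.round(wh,1),'ang',round(a,1))
E
python3 look.py w1 tile_round:10 tile_narrow:10 opener0:7
```

```text
t 2.18 [ 490.9 -298.2  269.7] [-1.8e+02 -6.0e-01 -1.0e-01]
tile_round 0.71 [67. 93.] c [568.1 -61. ] wh [206.1 178. ] ang -2.2
tile_round 0.65 [220. 211.] c [ 424.5 -254.4] wh [52.2 49.8] ang 0.4
tile_narrow 0.98 [235. 112.] c [ 548.9 -274. ] wh [71.2 24.4] ang 21.0
opener0 0.69 [329. 122.] c [ 554.6 -390.6] wh [136.4  28.1] ang 9.4
opener0 0.42 [218. 211.] c [ 423.5 -254.1] wh [52.7 50.1] ang -0.3
```

View pics/w1.png

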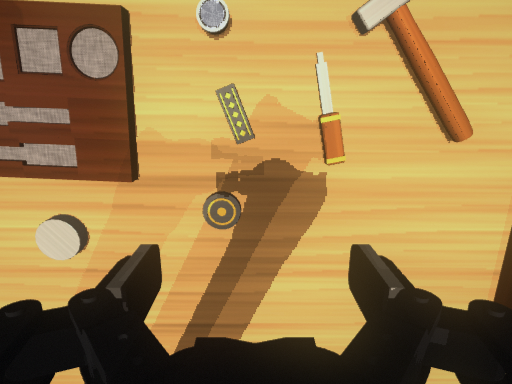

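{"method": "jog_arm", "body": {
  "steps": [
    [0.001, -0.032, 0, 0, 0, 0],
    [0.001, -0.032, 0, 0, 0, 0],
    [0.001, -0.032, 0, 0, 0, 0],
    [0.001, -0.032, 0, 0, 0, 0],
    [0.001, -0.032, 0, 0, 0, 0],
    [0.001, -0.032, 0, 0, 0, 0],
    [0.001, -0.032, 0, 0, 0, 0],
    [0.001, -0.032, 0, 0, 0, 0],
    [0.001, -0.032, 0, 0, 0, 0],
    [0, 0, 0, 0, 0, 0],
    [0, 0, 0, 0, 0, 0],
    [0, 0, 0, 0, 0, 0]
  ]
}}

```text
time: 3.38
ee_pos: [497.6, -15.5, 269.2]
tcp_rot: [1.0, -0.001, -0.0, 0.0]
force: [0.0, -0.6, 0.1]
width: 85.3
```

```bash
python3 look.py w2 case:22
```

```text
t 3.38 [497.6 -15.5 269.2] [179.9  -0.2  -0. ]
case 0.81 [246.  90.] c [570.   -6.4] wh [282.4 202.2] ang 87.9
```

View pics/w2.png

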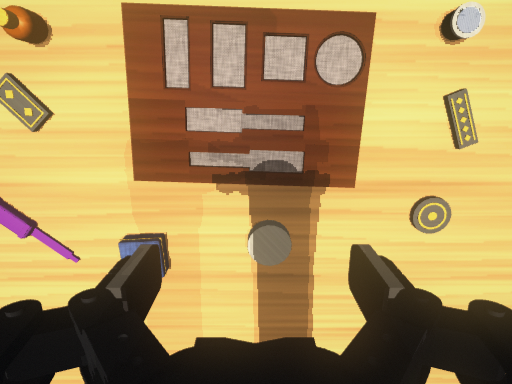

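{"method": "jog_arm", "body": {
  "steps": [
    [0.001, -0.036, 0, 0, 0, 0],
    [0.001, -0.036, 0, 0, 0, 0],
    [0.001, -0.036, 0, 0, 0, 0],
    [0.001, -0.036, 0, 0, 0, 0],
    [0.001, -0.036, 0, 0, 0, 0],
    [0.001, -0.036, 0, 0, 0, 0],
    [0.001, -0.036, 0, 0, 0, 0],
    [0.001, -0.036, 0, 0, 0, 0],
    [0.001, -0.036, 0, 0, 0, 0],
    [0, 0, 0, 0, 0, 0],
    [0, 0, 0, 0, 0, 0],
    [0, 0, 0, 0, 0, 0]
  ]
}}

```text
time: 4.48
ee_pos: [507.6, 308.6, 268.6]
tcp_rot: [1.0, -0.001, -0.0, 0.001]
force: [-0.8, -0.8, -0.7]
width: 85.5
```

```bash
python3 look.py w3 tile_oblong:10 opener0:7
```

```text
t 4.48 [507.6 308.6 268.6] [ 1.799e+02 -2.000e-01 -1.000e-01]
tile_oblong 0.82 [287. 112.] c [569.7 271.2] wh [64.4 34.7] ang 42.5
opener0 0.94 [257. 229.] c [398.1 290.4] wh [133.7  28.8] ang 48.1
opener0 0.59 [183. 148.] c [538.6 405.5] wh [135.6  27.5] ang 20.5
```

View pics/w3.png

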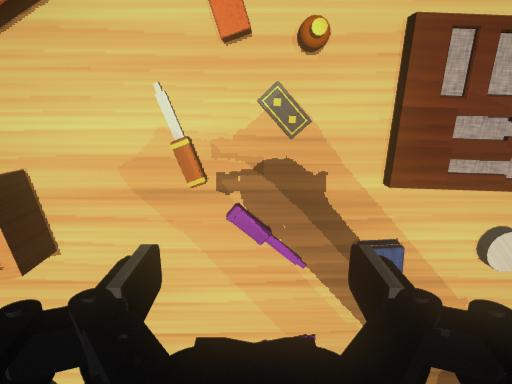

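```bash
cat > board.py <<'E'
from h import *
img=cv2.imread('pics/w2.png'); hsv=cv2.cvtColor(img,cv2.COLOR_BGR2HSV)
p={'camera_matrix':np.array([[316.71719998,0,254.61517684],[0,316.71719998,193.62849599],[0,0,1]]),'tool_from_camera':np.array([[3.26080784e-05,9.62327046e-01,2.71894567e-01,6.96334356e+01],[9.99999374e-01,2.72625035e-04,-1.08484147e-03,4.78243508e-02],[-1.11809756e-03,2.71894432e-01,-9.62326435e-01,-1.42499500e+02],[0,0,0,1]])}
s={'ee_pos':np.array([497.6,-15.5,269.2]),'tcp_rot':R.from_rotvec([179.9,-.2,0],degrees=True).as_quat()}
# board: dark brown
m=((hsv[...,2]<150)).astype(np.uint8); m[195:]=0; m[:, :118]=0; m[:,380:]=0
f=((hsv[...,1]<90)).astype(np.uint8); f[190:]=0; f[:,:140]=0; f[:,365:]=0
f=cv2.morphologyEx(f,cv2.MORPH_OPEN,np.ones((3,3)))
n,l,st,ce=cv2.connectedComponentsWithStats(f)
for i in range(1,n):
    if st[i,4]<150: continue
    c,wh,a=rect(l==i,p,18.5,s); print(st[i],np.round(c,1),np.round(wh,1),round(a,1))
cv2.imwrite('pics/f.png',f*255)
E
python3 board.py
```

```text
[ 164   19   25   69 1569] [622.6  73.1] [72.  26.5] -2.4
[ 213   24   32   64 1976] [620.5  13.2] [66.4 35.8] -2.2
[ 316   35   46   50 1805] [ 616.1 -113.5] [52.8 52. ] 2.9
[ 264   36   42   45 1771] [618.1 -50.8] [46.8 46.5] 88.2
[ 186  108  118   24 2183] [549.2  -4.7] [141.3  27.1] 89.9
[ 190  150  114   23 1906] [500.1  -6.2] [141.1  26.5] 87.9
```

View pics/f.png

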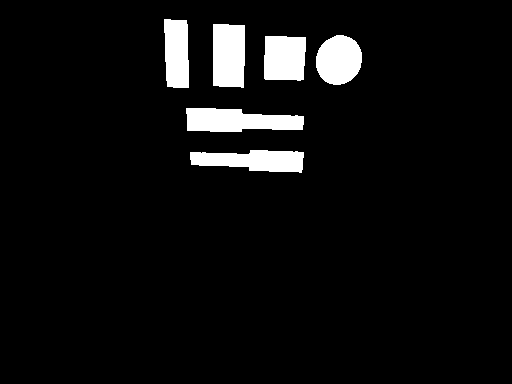

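```bash
cat >> board.py <<'E'
for i,(lo,hi) in {5:(186,241),6:(190,249)}.items():
    for a,b in ((0,lo+ (hi-lo)-2),(hi+3,999)):
        mm=(l==i).copy(); mm[:,:a]=0; mm[:,b:]=0
        ys,xs=np.nonzero(mm); W=px2w(p,np.c_[xs,ys],16,s); print(i,len(xs),'centroid',np.round(W.mean(0),1))
E
python3 board.py | tail -4
cat > op.py <<'E'
from h import *
import sys
s,p=shot('wrist',sys.argv[1]); hint=[float(a) for a in sys.argv[2:4]]
best=None
for d in silhouettes('opener0',p):
    c,wh,a=rect(d['mask'],p,7,s)
    print(round(d['conf'],2),np.round(c),np.round(wh))
    if np.linalg.norm(c-hint)<80 and best is None: best=d['mask']
k=cv2.dilate(best.astype(np.uint8),np.ones((3,3)))>0
hsv=cv2.cvtColor(p['image'],cv2.COLOR_RGB2HSV)
bl=best&(hsv[...,1]<90); ha=best&~bl
ha=cv2.morphologyEx(ha.astype(np.uint8),cv2.MORPH_OPEN,np.ones((5,5)))>0
c,wh,a=rect(ha,p,11,s)
cb,wb,ab=rect(bl,p,3,s)
dv=cb-c; h=np.degrees(np.arctan2(dv[1],dv[0]))
print('t',s['time'],'handle',np.round(c,1),np.round(wh,1),round(a,1),'blade',np.round(cb,1),np.round(wb,1),'dist',np.linalg.norm(dv).round(1),'HEADING',h.round(1), 'j',np.round(s['joint_pos'],2))
E
python3 op.py w4 538 405
python3 -c "
from h import *
togo([530,405,80],-70)"
```

```text
5 1208 centroid [549.4  34.9  16. ]
5 875 centroid [546.6 -39.2  16. ]
6 750 centroid [500.8  29.4  16. ]
6 1070 centroid [498.4 -44.7  16. ]
0.8 [398. 291.] [133.  27.]
0.66 [539. 405.] [136.  29.]
t 4.6333 handle [506.  392.3] [63.8 28.3] 19.0 blade [569.4 416.7] [72.  14.1] dist 67.9 HEADING 21.1 j [ 0.06  0.27 -0.78  1.52  0.19  1.44 -2.31]
now [507.4 308.7 269.4] t 4.73 F [ 0.   0.4 -0.1] w 85.4
shift tool m [ 0.0222 -0.0965  0.1893]
turn deg [  0.05  -0.03 -20.16]
```

```bash
cat >> h.py <<'E'
def go(x,y,z,toolyaw):
    """rows: turn first (about tool z), then shifts in target frame"""
    s=bot.sense(); Rt=R.from_quat(s['tcp_rot']); q=np.radians(toolyaw)
    X=np.array([np.cos(q),np.sin(q),0]);Z=np.array([0,0,-1.]);Y=np.cross(Z,X)
    T=R.from_matrix(np.c_[X,Y,Z]); rv=(Rt.inv()*T).as_rotvec(degrees=True)
    cur=Rt.apply([1,0,0]); print('now',np.round(s['ee_pos'],1),'toolyaw',np.degrees(np.arctan2(cur[1],cur[0])).round(1),'t',round(s['time'],2),'F',np.round(s['force'],1),'w',round(s['width'],1),'j',np.round(s['joint_pos'],2))
    print('turn',np.round(rv,2),'then shift m (target axes)',np.round(T.inv().apply(np.array([x,y,z])-s['ee_pos'])/1000,4))
E
python3 -c "
from h import *
go(507,393.5,60,20.5)"
```

```text
now [507.4 308.7 269.4] toolyaw -0.2 t 4.73 F [ 0.   0.4 -0.1] w 85.4 j [ 0.06  0.27 -0.79  1.52  0.19  1.44 -2.31]
turn [ 5.000e-02 -2.000e-02 -2.066e+01] then shift m (target axes) [ 0.0293 -0.0796  0.2094]
```

{"method": "jog_arm", "body": {
  "steps": [
    [0, 0, 0, 0, 0, -6.9],
    [0, 0, 0, 0, 0, -6.9],
    [0, 0, 0, 0, 0, -6.86],
    [0.004, -0.0114, 0.03, 0, 0, 0],
    [0.004, -0.0114, 0.03, 0, 0, 0],
    [0.004, -0.0114, 0.03, 0, 0, 0],
    [0.004, -0.0114, 0.03, 0, 0, 0],
    [0.004, -0.0114, 0.03, 0, 0, 0],
    [0.004, -0.0114, 0.03, 0, 0, 0],
    [0.005, -0.0114, 0.03, 0, 0, 0],
    [0, 0, 0, 0, 0, 0],
    [0, 0, 0, 0, 0, 0]
  ],
  "fingers": 0,
  "grip_force": 60
}}

```text
time: 5.73
ee_pos: [504.7, 394.3, 57.8]
tcp_rot: [0.984, 0.18, -0.002, 0.001]
force: [-0.8, -0.1, 0.3]
width: 42.3
```

```bash
python3 op.py w5 538 405; python3 -c "
from h import *
go(507,393.5,8.5,20.5)"
```

```text
0.92 [538. 405.] [137.  24.]
0.56 [438. 337.] [24. 23.]
t 5.7333 handle [505.9 393.4] [65.2 23.8] 20.7 blade [569.1 416.8] [71.5 13. ] dist 67.4 HEADING 20.3 j [-0.12  0.56 -0.76  1.64  0.42  1.12 -2.21]
now [506.9 395.   61. ] toolyaw 20.6 t 5.83 F [ 1.3 -0.2  0.6] w 42.7 j [-0.12  0.55 -0.76  1.63  0.42  1.12 -2.21]
turn [ 0.01 -0.13  0.1 ] then shift m (target axes) [-0.0005  0.0015  0.0525]
```

View pics/w5.png

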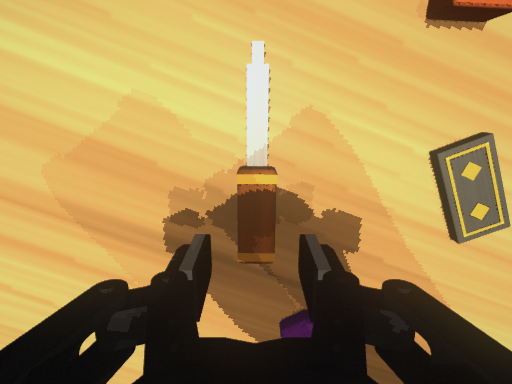

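{"method": "jog_arm", "body": {
  "steps": [
    [0, 0.0005, 0.02, 0, 0, 0],
    [0, 0.0005, 0.02, 0, 0, 0],
    [0, 0, 0.012, 0, 0, 0],
    [0, 0, 0, 0, 0, 0],
    [0, 0, 0, 0, 0, 0]
  ]
}}

```text
time: 6.25
ee_pos: [506.7, 394.1, 8.2]
tcp_rot: [0.984, 0.179, 0.0, 0.0]
force: [0.0, 0.1, -0.0]
width: 42.8
```

{"method": "jog_arm", "body": {
  "steps": [
    [0, 0, 0, 0, 0, 0],
    [0, 0, 0, 0, 0, 0],
    [0, 0, 0, 0, 0, 0],
    [0, 0, 0, 0, 0, 0],
    [0, 0, 0, 0, 0, 0]
  ],
  "fingers": 1
}}

```text
time: 6.67
ee_pos: [507.0, 395.3, 9.4]
tcp_rot: [0.984, 0.179, 0.001, -0.0]
force: [0.5, -1.4, 7.0]
width: 21.6
```

```bash
python3 -c "
from h import *
s=bot.sense();print(s['ee_pos'],s['width'],s['force'],s['time'])
s,p=shot('wrist','w6')
s=bot.sense();print(s['ee_pos'],s['width'])
go(498.8,-43.7,80,88)"
```

```text
[507.02558484 395.31029847   9.40376982] 21.58179869091311 [ 0.52842309 -1.35420807  6.96935264] 6.6667
[507.0114045  395.33724344   9.39747762] 21.548444788010983
now [507.  395.3   9.4] toolyaw 20.7 t 6.72 F [-0.6 -0.9  7.3] w 21.5 j [-0.15  0.61 -0.73  1.67  0.46  1.04 -2.23]
turn [  0.08  -0.16 -67.33] then shift m (target axes) [-0.4391  0.0071 -0.0706]
```

View pics/w6.png

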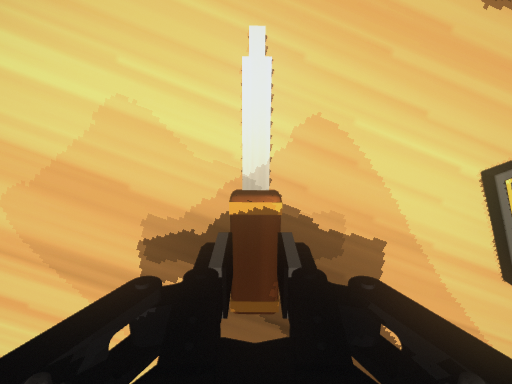

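{"method": "jog_arm", "body": {
  "steps": [
    [0, 0, -0.015, 0, 0, 0],
    [0, 0, -0.02, 0, 0, 0],
    [0, 0, -0.02, 0, 0, 0],
    [0, 0, 0, 0, 0, 0],
    [0, 0, 0, 0, 0, 0]
  ]
}}

```text
time: 7.13
ee_pos: [506.8, 395.3, 64.3]
tcp_rot: [0.984, 0.179, 0.002, -0.001]
force: [-0.2, -0.1, -1.1]
width: 21.6
```

```bash
python3 -c "
from h import *
s,p=shot('wrist','w7')
go(498.8,-43.7,80,88)"
```

```text
now [506.1 394.5  62.8] toolyaw 20.7 t 7.18 F [-1.1 -0.5 -1.1] w 21.5 j [-0.12  0.55 -0.76  1.63  0.41  1.12 -2.2 ]
turn [ 4.000e-02 -4.000e-02 -6.733e+01] then shift m (target axes) [-0.4382  0.008  -0.0172]
```

View pics/w7.png

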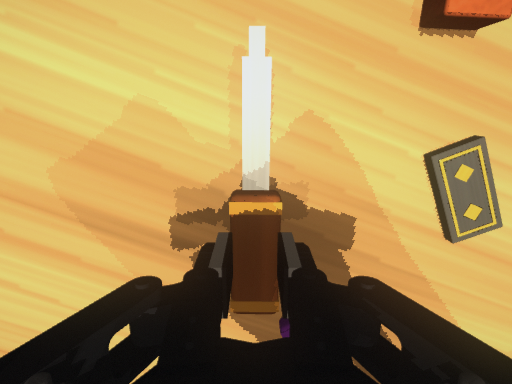

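{"method": "jog_arm", "body": {
  "steps": [
    [0, 0, 0, 0, 0, -6.73],
    [0, 0, 0, 0, 0, -6.73],
    [0, 0, 0, 0, 0, -6.73],
    [0, 0, 0, 0, 0, -6.73],
    [0, 0, 0, 0, 0, -6.73],
    [0, 0, 0, 0, 0, -6.73],
    [0, 0, 0, 0, 0, -6.73],
    [0, 0, 0, 0, 0, -6.73],
    [0, 0, 0, 0, 0, -6.73],
    [0, 0, 0, 0, 0, -6.76],
    [-0.03, 0.001, -0.005, 0, 0, 0],
    [-0.03, 0.001, -0.005, 0, 0, 0],
    [-0.03, 0.001, -0.007, 0, 0, 0],
    [-0.03, 0.001, 0, 0, 0, 0],
    [-0.03, 0.001, 0, 0, 0, 0],
    [-0.03, 0.001, 0, 0, 0, 0],
    [-0.03, 0.001, 0, 0, 0, 0],
    [-0.03, 0.001, 0, 0, 0, 0],
    [0, 0, 0, 0, 0, 0],
    [0, 0, 0, 0, 0, 0]
  ]
}}

```text
time: 8.85
ee_pos: [505.3, 151.2, 78.1]
tcp_rot: [0.721, 0.693, -0.001, -0.0]
force: [0.6, 1.7, -0.4]
width: 21.6
```

```bash
python3 -c "
from h import *
s,p=shot('wrist','w8')
go(498.8,-42.7,80,88)"
```

```text
now [505.1 153.4  78.5] toolyaw 87.9 t 8.9 F [-0.6  0.1 -0.4] w 21.4 j [ 0.62  0.42 -1.13  1.9   0.42  1.1  -0.71]
turn [-0.08  0.01 -0.11] then shift m (target axes) [-0.1962  0.0005 -0.0015]
```

View pics/w8.png

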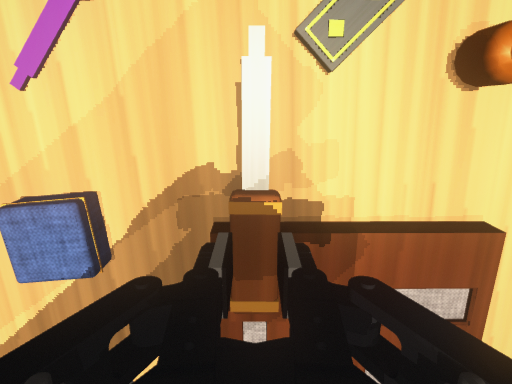

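{"method": "jog_arm", "body": {
  "steps": [
    [-0.03, 0, 0, 0, 0, 0],
    [-0.03, 0, 0, 0, 0, 0],
    [-0.03, 0, 0, 0, 0, 0],
    [-0.03, 0, 0, 0, 0, 0],
    [-0.03, 0, 0, 0, 0, 0],
    [-0.026, 0, 0, 0, 0, 0],
    [-0.02, 0, 0, 0, 0, 0],
    [0, 0, 0, 0, 0, 0],
    [0, 0, 0, 0, 0, 0],
    [0, 0, 0, 0, 0, 0]
  ]
}}

```text
time: 9.73
ee_pos: [498.8, -39.3, 79.2]
tcp_rot: [0.718, 0.696, 0.0, -0.0]
force: [0.0, 0.5, -0.4]
width: 21.4
```

```bash
cat > pocket.py <<'E'
from h import *
import sys
# felt patches in a wrist view -> world
s,p=shot('wrist',sys.argv[1]); z=float(sys.argv[2])
hsv=cv2.cvtColor(p['image'],cv2.COLOR_RGB2HSV); 
f=((hsv[...,1]<70)&(hsv[...,2]>90)).astype(np.uint8); f=cv2.morphologyEx(f,cv2.MORPH_OPEN,np.ones((3,3)))
n,l,st,ce=cv2.connectedComponentsWithStats(f)
for i in range(1,n):
    if st[i,4]<300: continue
    c,wh,a=rect(l==i,p,z,s); print(st[i],np.round(c,1),np.round(wh,1),round(a,1))
E
python3 pocket.py w9 15; python3 -c "
from h import *
go(498.8,-42.7,23.5,88)"
```

```text
[ 397    0  115   43 4861] [622.2  72.8] [68.7 22.3] -1.8
[ 233   26   41  164 4885] [499.9  24.3] [99.7 26.7] 89.1
[ 308   36   50  218 7258] [548.4  -3.6] [141.8  26.6] 87.9
[ 389   94  113   59 6120] [622.3  13.8] [67.  36.2] -1.8
[  37  167   90   84 5850] [380.6 -36.8] [60.6 60.5] 81.9
[ 392  187   76   64 4272] [619.9 -51.2] [46.7 46.5] -1.9
[ 388  268   64   49 1932] [ 625.  -104.7] [52.9 28.5] -33.8
now [498.8 -39.1  79.3] toolyaw 88.2 t 9.78 F [-0.2  0.5 -1. ] w 21.8 j [ 1.05  0.34 -1.15  1.96  0.35  1.07 -0.29]
turn [ 0.01 -0.06  0.2 ] then shift m (target axes) [-0.0036  0.0001  0.0558]
```

View pics/w9.png

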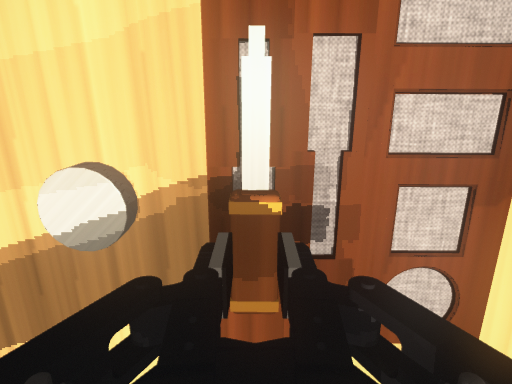

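```bash
python3 -c "
from h import *
s,p=shot('wrist','w10')
print(px2w(p,[[257,26],[257,190]],79.3-8.5,s), px2w(p,[[254,40]],15,s), px2w(p,[[254,40]],22,s), s['ee_pos'])
print(px2w(p,[[255,310],[255,207]],79.3+5,s))
"
```

```text
[[503.73877201  62.2679186   70.8       ]
 [501.59636989 -10.93328941  70.8       ]] [[502.54249573  66.71525302  15.        ]] [[502.50838915  65.47087553  22.        ]] [498.84106929 -39.08954206  79.26566867]
[[498.75254882 -69.82647586  84.3       ]
 [500.44247591 -15.29070057  84.3       ]]
```

{"method": "jog_arm", "body": {
  "steps": [
    [-0.0015, -0.0013, 0.015, 0, 0, 0.2],
    [0, 0, 0.015, 0, 0, 0],
    [0, 0, 0.01, 0, 0, 0],
    [0, 0, 0.006, 0, 0, 0],
    [0, 0, 0.004, 0, 0, 0],
    [0, 0, 0.0035, 0, 0, 0],
    [0, 0, 0, 0, 0, 0],
    [0, 0, 0, 0, 0, 0]
  ]
}}

```text
time: 10.5
ee_pos: [497.6, -41.9, 25.9]
tcp_rot: [0.72, 0.694, 0.001, -0.0]
force: [-0.3, 3.1, -1.2]
width: 21.7
```

```bash
python3 -c "
from h import *
s,p=shot('wrist','w11')
go(498.8,-42.7,23.5,88)"
```

```text
now [497.6 -41.9  26. ] toolyaw 87.8 t 10.55 F [ 1.1  4.4 -1.4] w 20.9 j [ 0.98  0.42 -1.08  2.01  0.45  0.98 -0.36]
turn [ 0.03 -0.08 -0.16] then shift m (target axes) [-0.0008  0.0012  0.0025]
```

View pics/w11.png

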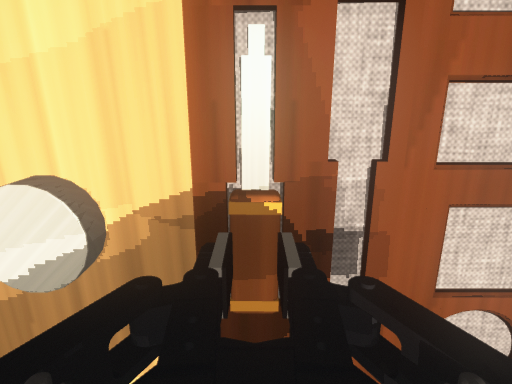

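{"method": "jog_arm", "body": {
  "steps": [
    [0.001, 0, -0.001, 0, 0, 0],
    [0.001, 0, 0, 0, 0, 0],
    [0, 0, 0.002, 0, 0, 0],
    [0, 0, 0.002, 0, 0, 0],
    [0, 0, 0, 0, 0, 0],
    [0, 0, 0, 0, 0, 0]
  ]
}}

```text
time: 11.05
ee_pos: [498.1, -41.7, 24.1]
tcp_rot: [0.721, 0.693, -0.001, 0.001]
force: [-3.9, -0.3, 12.0]
width: 22.5
```

```bash
python3 -c "
from h import *
s,p=shot('wrist','w12')
go(498.8,-42.7,23.5,88)"
```

```text
now [498.2 -41.7  24.3] toolyaw 87.8 t 11.1 F [-3.8 -0.2 13. ] w 21.7 j [ 0.97  0.42 -1.07  2.01  0.45  0.98 -0.37]
turn [ 0.03  0.12 -0.23] then shift m (target axes) [-0.001   0.0006  0.0008]
```

View pics/w12.png

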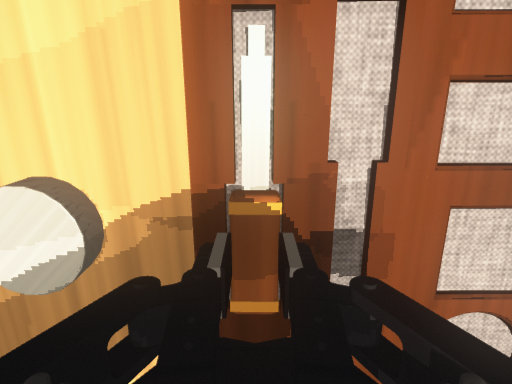

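{"method": "jog_arm", "body": {
  "steps": [
    [0, 0, -0.004, 0, 0, 0],
    [0.0015, -0.0005, 0, 0, 0, 0],
    [0, 0, 0, 0, 0, 0],
    [0, 0, 0, 0, 0, 0]
  ]
}}

```text
time: 11.43
ee_pos: [496.8, -39.9, 26.5]
tcp_rot: [0.721, 0.693, -0.0, 0.0]
force: [-0.4, 0.4, -0.9]
width: 21.6
```

{"method": "jog_arm", "body": {
  "steps": [
    [0, 0, 0.002, 0, 0, 0],
    [0, 0, 0.002, 0, 0, 0],
    [0, 0, 0, 0, 0, 0],
    [0, 0, 0, 0, 0, 0]
  ]
}}

```text
time: 11.77
ee_pos: [497.1, -39.9, 24.2]
tcp_rot: [0.721, 0.693, -0.001, 0.0]
force: [-6.6, -0.3, 18.7]
width: 21.4
```

```bash
python3 -c "
from h import *
s,p=shot('wrist','w13')
go(498.8,-42.7,23.5,88)"
```

```text
now [497.1 -39.9  24.2] toolyaw 87.8 t 11.82 F [-6.3 -0.7 18.9] w 21.3 j [ 0.97  0.42 -1.08  2.01  0.45  0.98 -0.37]
turn [-0.07  0.12 -0.21] then shift m (target axes) [-0.0028  0.0018  0.0007]
```

View pics/w13.png

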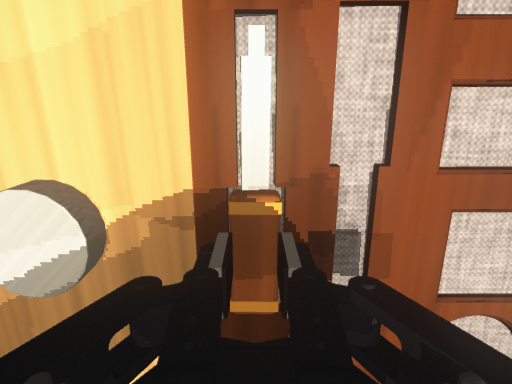

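{"method": "jog_arm", "body": {
  "steps": [
    [0, 0, -0.001, 0, 0, 0],
    [0, 0, 0, 0, 0, 0],
    [0, 0, 0, 0, 0, 0],
    [0, 0, 0, 0, 0, 0]
  ],
  "fingers": 0.2
}}

```text
time: 12.15
ee_pos: [496.8, -39.6, 23.4]
tcp_rot: [0.721, 0.693, -0.0, -0.0]
force: [-0.1, 0.6, -0.3]
width: 34.2
```

{"method": "jog_arm", "body": {
  "steps": [
    [0, 0, -0.02, 0, 0, 0],
    [0, 0, -0.03, 0, 0, 0],
    [0, 0, -0.03, 0, 0, 0],
    [-0.03, 0, -0.03, 0, 0, 0],
    [-0.03, 0, -0.03, 0, 0, 0],
    [0, 0, 0, 0, 0, 0],
    [0, 0, 0, 0, 0, 0],
    [0, 0, 0, 0, 0, 0]
  ]
}}

```text
time: 12.82
ee_pos: [494.3, -98.2, 162.1]
tcp_rot: [0.721, 0.693, -0.0, -0.0]
force: [-0.2, 0.2, 0.6]
width: 34.2
```

```bash
python3 op.py w14 500 -12
```

```text
0.89 [499. -12.] [132.  26.]
t 12.8167 handle [497.8 -43.4] [67.2 25.3] 86.2 blade [501.4  22.8] [64.4 13.5] dist 66.4 HEADING 86.9 j [ 1.27  0.22 -1.23  1.87  0.22  1.21 -0.07]
```

View pics/w14.png

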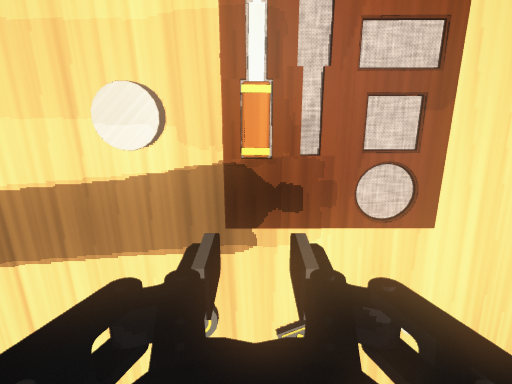

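{"method": "jog_arm", "body": {
  "steps": [
    [-0.033, 0.002, 0, 0, 0, 0],
    [-0.033, 0.002, 0, 0, 0, 0],
    [-0.033, 0.002, 0, 0, 0, 0],
    [-0.033, 0.002, 0, 0, 0, 0],
    [-0.033, 0.002, 0, 0, 0, 0],
    [-0.033, 0.002, 0, 0, 0, 0],
    [-0.033, 0.002, 0, 0, 0, 0],
    [-0.033, 0.002, 0, 0, 0, 0],
    [-0.033, 0.002, 0, 0, 0, -5],
    [0, 0, 0, 0, 0, -6.8],
    [0, 0, 0, 0, 0, -6.8],
    [0, 0, 0, 0, 0, -6.8],
    [0, 0, 0, 0, 0, -6.8],
    [0, 0, 0, 0, 0, -6.8],
    [0, 0, 0, 0, 0, -6.8]
  ]
}}

```text
time: 14.17
ee_pos: [502.0, -393.7, 161.2]
tcp_rot: [0.39, 0.921, 0.001, -0.001]
force: [-0.1, 0.0, -0.1]
width: 33.9
```

```bash
python3 -c "
from h import *
go(520,-395,100,190)"
```

```text
now [ 502.  -393.7  161.2] toolyaw 134.1 t 14.17 F [-0.1  0.  -0.1] w 33.9 j [ 1.45  0.61 -1.16  1.54  0.57  1.37  1.  ]
turn [  0.09  -0.11 -55.87] then shift m (target axes) [-0.0175 -0.0044  0.0612]
```

{"method": "jog_arm", "body": {
  "steps": [
    [0, 0, 0, 0, 0, -6.98],
    [0, 0, 0, 0, 0, -6.98],
    [0, 0, 0, 0, 0, -6.98],
    [0, 0, 0, 0, 0, -6.98],
    [0, 0, 0, 0, 0, -6.98],
    [0, 0, 0, 0, 0, -6.98],
    [0, 0, 0, 0, 0, -6.98],
    [0, 0, 0, 0, 0, -6.98],
    [0, 0, 0, 0, 0, 0],
    [0, 0, 0, 0, 0, 0]
  ],
  "fingers": 0
}}

```text
time: 15.0
ee_pos: [501.9, -394.3, 161.6]
tcp_rot: [-0.082, 0.997, 0.001, -0.0]
force: [-0.5, 0.7, 0.3]
width: 42.9
```

```bash
python3 op.py w15 555 -390;python3 -c "
from h import *
go(520,-395,8.5,190)"
```

```text
0.55 [ 594. -388.] [135.  26.]
t 15.0 handle [ 559.5 -395.5] [66.8 25.2] 11.6 blade [ 629.4 -378.8] [68.  13.2] dist 71.9 HEADING 13.4 j [ 1.51  0.72 -1.32  1.54  0.7   1.43  1.89]
now [ 501.7 -395.   162.1] toolyaw -170.6 t 15.1 F [0.3 0.7 0.4] w 42.8 j [ 1.51  0.72 -1.32  1.54  0.7   1.43  1.89]
turn [ 0.05 -0.02 -0.63] then shift m (target axes) [-0.018  -0.0032  0.1536]
```

View pics/w15.png

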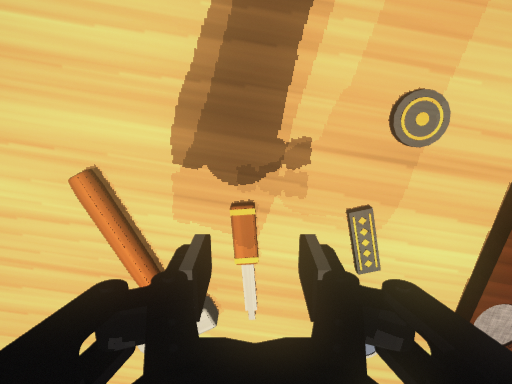

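```bash
python3 -c "
from h import *
go(560,-395.3,70,192.5)"
```

```text
now [ 501.7 -395.   162.1] toolyaw -170.6 t 15.1 F [0.3 0.7 0.4] w 42.8 j [ 1.51  0.72 -1.32  1.54  0.7   1.43  1.89]
turn [ 0.05 -0.02 -3.13] then shift m (target axes) [-0.0569 -0.013   0.0921]
```

{"method": "jog_arm", "body": {
  "steps": [
    [0, 0, 0, 0, 0, -3.1],
    [-0.014, -0.003, 0.02, 0, 0, 0],
    [-0.014, -0.003, 0.02, 0, 0, 0],
    [0, 0, 0, 0, 0, 0]
  ]
}}

```text
time: 15.43
ee_pos: [530.1, -393.9, 118.9]
tcp_rot: [-0.109, 0.994, 0.002, -0.001]
force: [-1.3, 0.8, 0.3]
width: 42.7
```

```bash
python3 -c "
from h import *
go(560,-395.3,70,192.5)"
```

```text
now [ 530.1 -393.9  118.9] toolyaw -167.4 t 15.43 F [-1.3  0.8  0.3] w 42.7 j [ 1.43  0.79 -1.26  1.52  0.75  1.39  1.91]
turn [ 0.21 -0.13  0.06] then shift m (target axes) [-0.0289 -0.0079  0.0489]
```

Good, j3 recedes from its limit.

{"method": "jog_arm", "body": {
  "steps": [
    [-0.015, -0.004, 0.025, 0, 0, 0],
    [-0.014, -0.004, 0.024, 0, 0, 0],
    [0, 0, 0, 0, 0, 0],
    [0, 0, 0, 0, 0, 0],
    [0, 0, 0, 0, 0, 0]
  ]
}}

```text
time: 15.85
ee_pos: [560.1, -397.2, 75.1]
tcp_rot: [-0.109, 0.994, -0.0, 0.0]
force: [-0.5, 0.0, 0.3]
width: 43.1
```

```bash
python3 op.py w16 594 -388;python3 -c "
from h import *
go(560,-395.3,8.5,192.5)"
```

```text
0.96 [ 594. -387.] [135.  26.]
t 15.85 handle [ 559.8 -395.3] [65.7 25. ] 13.6 blade [ 629.2 -378.9] [67.8 12.9] dist 71.3 HEADING 13.3 j [ 1.34  0.85 -1.2   1.49  0.8   1.34  1.87]
now [ 560.1 -397.8   75.7] toolyaw -167.5 t 15.95 F [-1.  -0.1  0.9] w 42.7 j [ 1.35  0.85 -1.2   1.49  0.8   1.34  1.87]
turn [-0.11  0.06 -0.01] then shift m (target axes) [-0.0004  0.0024  0.0672]
```

View pics/w16.png

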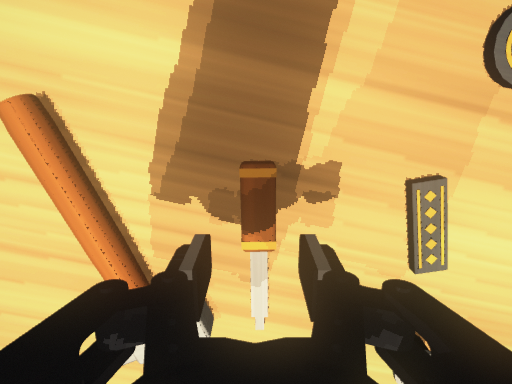

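```bash
python3 -c "
from h import *
s,p=shot('wrist','w17')
print(px2w(p,[[212,322],[130,275],[152,275]],15,s))
T=R.from_quat(s['tcp_rot'])
for l in (-36,36): print(s['ee_pos']+T.apply([0,l,0]), s['ee_pos']+T.apply([11,l,0]))
"
```

```text
[[ 654.99962218 -409.95953998   15.        ]
 [ 628.72096834 -474.80729019   15.        ]
 [ 625.26403646 -459.3230731    15.        ]]
[ 567.92691748 -432.9164248    75.73023283] [ 557.18715217 -435.29492989   75.71780273]
[ 552.35868394 -362.61982174   75.59717704] [ 541.61891863 -364.99832684   75.58474694]
```

{"method": "jog_arm", "body": {
  "steps": [
    [0, 0.0024, 0.025, 0, 0, 0],
    [0, 0, 0.025, 0, 0, 0],
    [0, 0, 0.017, 0, 0, 0],
    [0, 0, 0, 0, 0, 0],
    [0, 0, 0, 0, 0, 0]
  ]
}}

```text
time: 16.42
ee_pos: [559.0, -395.0, 6.6]
tcp_rot: [-0.109, 0.994, 0.0, -0.0]
force: [-0.4, 0.3, 0.2]
width: 42.8
```

{"method": "jog_arm", "body": {
  "steps": [
    [0, 0, 0, 0, 0, 0],
    [0, 0, 0, 0, 0, 0],
    [0, 0, 0, 0, 0, 0],
    [0, 0, 0, 0, 0, 0],
    [0, 0, 0, 0, 0, 0]
  ],
  "fingers": 1
}}

```text
time: 16.83
ee_pos: [560.7, -395.3, 8.9]
tcp_rot: [-0.109, 0.994, -0.001, 0.001]
force: [-1.3, 0.5, 6.9]
width: 21.7
```

{"method": "jog_arm", "body": {
  "steps": [
    [0, 0, -0.02, 0, 0, 0],
    [0, 0, -0.025, 0, 0, 0],
    [0, 0, -0.025, 0, 0, 0],
    [0, 0, 0, 0, 0, 0],
    [0, 0, 0, 0, 0, 0],
    [0, 0, 0, 0, 0, 0]
  ]
}}

```text
time: 17.33
ee_pos: [559.1, -395.0, 76.3]
tcp_rot: [-0.109, 0.994, -0.0, -0.0]
force: [0.1, 0.7, -0.7]
width: 21.4
```

```bash
python3 -c "
from h import *
s,p=shot('wrist','w18')
go(549.2,33,80,88)"
```

```text
now [ 558.8 -394.9   75.6] toolyaw -167.5 t 17.38 F [-1.  -0.8  0.2] w 21.5 j [ 1.35  0.85 -1.2   1.5   0.8   1.35  1.87]
turn [-6.0000e-02 -9.0000e-02  1.0454e+02] then shift m (target axes) [ 0.4273 -0.0245 -0.0044]
```

View pics/w18.png

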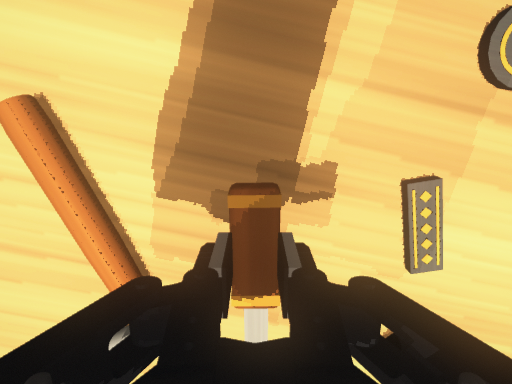

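{"method": "jog_arm", "body": {
  "steps": [
    [-0.007, 0.033, 0, 0, 0, 0],
    [-0.007, 0.033, 0, 0, 0, 0],
    [-0.007, 0.033, 0, 0, 0, 0],
    [-0.007, 0.033, 0, 0, 0, 0],
    [-0.007, 0.033, 0, 0, 0, 0],
    [-0.007, 0.03, 0, 0, 0, 6.7],
    [0, 0, 0, 0, 0, 6.97],
    [0, 0, 0, 0, 0, 6.97],
    [0, 0, 0, 0, 0, 6.97],
    [0, 0, 0, 0, 0, 6.97],
    [0, 0, 0, 0, 0, 6.97],
    [0, 0, 0, 0, 0, 6.97],
    [0, 0, 0, 0, 0, 6.97],
    [0, 0, 0, 0, 0, 6.97],
    [0, 0, 0, 0, 0, 6.97],
    [0, 0, 0, 0, 0, 6.97],
    [0, 0, 0, 0, 0, 6.97],
    [0, 0, 0, 0, 0, 6.97],
    [0, 0, 0, 0, 0, 6.97],
    [0, 0, 0, 0, 0, 6.97]
  ]
}}

```text
time: 19.05
ee_pos: [557.1, -195.3, 75.3]
tcp_rot: [0.72, 0.694, -0.0, -0.001]
force: [0.5, 0.4, -0.4]
width: 21.4
```

```bash
python3 -c "
from h import *
go(549.2,32.3,80,88)"
```

```text
now [ 557.1 -195.3   75.3] toolyaw 87.9 t 19.05 F [ 0.5  0.4 -0.4] w 21.4 j [ 1.04  0.49 -0.93  1.75  0.43  1.12 -0.06]
turn [-0.12 -0.04 -0.09] then shift m (target axes) [ 0.2272 -0.0159 -0.0047]
```

{"method": "jog_arm", "body": {
  "steps": [
    [0.033, -0.002, 0, 0, 0, 0],
    [0.033, -0.002, 0, 0, 0, 0],
    [0.033, -0.002, 0, 0, 0, 0],
    [0.033, -0.002, 0, 0, 0, 0],
    [0.033, -0.002, 0, 0, 0, 0],
    [0.033, -0.003, 0, 0, 0, 0],
    [0.029, -0.003, 0, 0, 0, 0],
    [0, 0, 0, 0, 0, 0],
    [0, 0, 0, 0, 0, 0],
    [0, 0, 0, 0, 0, 0]
  ]
}}

```text
time: 19.88
ee_pos: [548.5, 31.2, 75.8]
tcp_rot: [0.718, 0.696, -0.001, -0.0]
force: [0.2, -1.0, -0.7]
width: 21.9
```

```bash
python3 -c "
from h import *
s,p=shot('wrist','w19')
go(549.2,32.3,24.2,88)"
```

```text
now [548.7  30.4  75.8] toolyaw 88.2 t 19.93 F [0.5 0.  0.1] w 21.3 j [ 0.75  0.42 -1.01  1.85  0.41  1.09 -0.45]
turn [-0.08  0.05  0.17] then shift m (target axes) [0.0019 0.0004 0.0516]
```

View pics/w19.png

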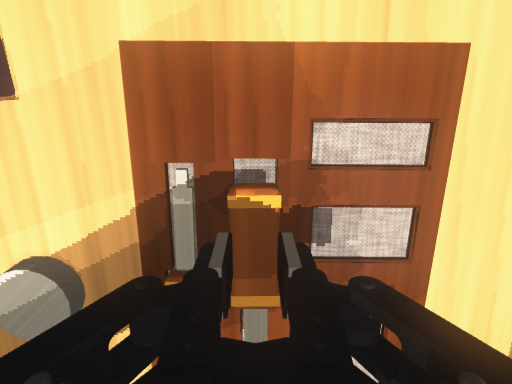

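```bash
python3 -c "
from h import *
s,p=shot('wrist','w20')
print(px2w(p,[[255.5,158]],15,s),px2w(p,[[255.5,158]],22,s), px2w(p,[[254.5,188]],77,s), px2w(p,[[254.5,308]],80,s))
print(w2px(p,[s['ee_pos']+np.array([0,0,-14])],s),s['ee_pos'])"
```

```text
[[551.08951218  65.75281084  15.        ]] [[551.11015262  66.92230049  22.        ]] [[550.37598147  62.1839554   77.        ]] [[5.48389905e+02 1.88695831e-01 8.00000000e+01]]
[[253.34552413 238.18333904]] [548.72720075  30.41171758  75.83882664]
```

{"method": "jog_arm", "body": {
  "steps": [
    [0.001, 0.0005, 0.015, 0, 0, 0.2],
    [0, 0, 0.015, 0, 0, 0],
    [0, 0, 0.01, 0, 0, 0],
    [0, 0, 0.006, 0, 0, 0],
    [0, 0, 0.004, 0, 0, 0],
    [0, 0, 0.001, 0, 0, 0],
    [0, 0, 0, 0, 0, 0],
    [0, 0, 0, 0, 0, 0]
  ]
}}

```text
time: 20.65
ee_pos: [549.9, 33.2, 26.0]
tcp_rot: [0.719, 0.695, 0.0, 0.0]
force: [-0.2, -0.3, 0.1]
width: 21.5
```

```bash
python3 -c "
from h import *
s,p=shot('wrist','w21')
go(549.2,32.3,24.2,88)"
```

```text
now [549.9  33.1  26.1] toolyaw 88.1 t 20.7 F [ 0.1 -0.3 -1. ] w 21.4 j [ 0.7   0.49 -0.96  1.89  0.48  1.01 -0.5 ]
turn [0.03 0.   0.06] then shift m (target axes) [-0.0009 -0.0007  0.0019]
```

View pics/w21.png

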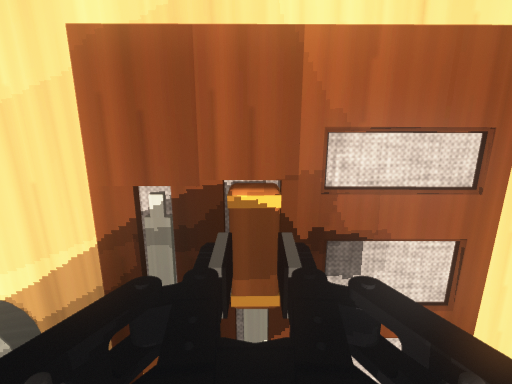

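{"method": "jog_arm", "body": {
  "steps": [
    [0, -0.001, 0.001, 0, 0, 0],
    [0, 0, 0.0015, 0, 0, 0],
    [0, 0, 0, 0, 0, 0],
    [0, 0, 0, 0, 0, 0]
  ]
}}

```text
time: 21.03
ee_pos: [548.9, 33.1, 23.8]
tcp_rot: [0.719, 0.695, 0.0, 0.0]
force: [-0.8, -0.8, 6.0]
width: 21.6
```

{"method": "jog_arm", "body": {
  "steps": [
    [0, 0, 0, 0, 0, 0],
    [0, 0, 0, 0, 0, 0],
    [0, 0, 0, 0, 0, 0]
  ],
  "fingers": 0.2
}}

```text
time: 21.28
ee_pos: [548.5, 32.9, 23.0]
tcp_rot: [0.719, 0.695, -0.0, 0.0]
force: [0.2, 0.3, -0.3]
width: 34.4
```

{"method": "jog_arm", "body": {
  "steps": [
    [0, 0, -0.02, 0, 0, 0],
    [0, 0, -0.03, 0, 0, 0],
    [0, 0, -0.03, 0, 0, 0],
    [0, 0, -0.035, 0, 0, 0],
    [-0.03, 0, -0.035, 0, 0, 0],
    [-0.03, 0, -0.035, 0, 0, 0],
    [-0.03, 0, -0.035, 0, 0, 0],
    [-0.03, 0, 0, 0, 0, 0],
    [0, 0, 0, 0, 0, 0],
    [0, 0, 0, 0, 0, 0],
    [0, 0, 0, 0, 0, 0]
  ]
}}

```text
time: 22.2
ee_pos: [544.4, -77.7, 232.5]
tcp_rot: [0.719, 0.695, -0.0, -0.001]
force: [-0.5, 0.2, -0.4]
width: 33.9
```

```bash
python3 op.py w22 549 0; python3 op.py w22 498 -10
```

```text
0.63 [496.  -7.] [141.  27.]
0.57 [549.  -1.] [141.  25.]
t 22.2 handle [495.9 -43.9] [65.4 26. ] 87.8 blade [499.2  26.8] [74.4 14. ] dist 70.7 HEADING 87.3 j [ 1.04  0.25 -1.08  1.67  0.22  1.36 -0.11]
0.76 [498.  -7.] [141.  28.]
0.65 [549.  -1.] [141.  25.]
t 22.3 handle [496.2 -44. ] [65.4 27. ] 88.0 blade [501.6  26.4] [74.9 19.3] dist 70.6 HEADING 85.7 j [ 1.04  0.25 -1.09  1.67  0.22  1.36 -0.11]
```

View pics/w22.png

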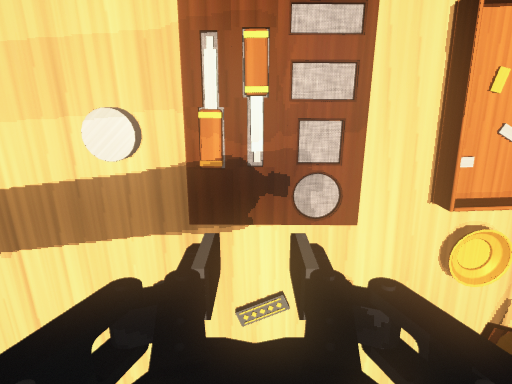

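```bash
python3 -c "
from h import *
go(530,-275,110,21)"
```

```text
now [544.6 -76.6 232.6] toolyaw 88.2 t 22.4 F [0.6 0.4 0.3] w 33.9 j [ 1.04  0.25 -1.09  1.67  0.22  1.36 -0.11]
turn [-5.000e-02  0.000e+00  6.722e+01] then shift m (target axes) [-0.0848  0.18    0.1226]
```

{"method": "jog_arm", "body": {
  "steps": [
    [0, 0, 0, 0, 0, 6.72],
    [0, 0, 0, 0, 0, 6.72],
    [0, 0, 0, 0, 0, 6.72],
    [0, 0, 0, 0, 0, 6.72],
    [0, 0, 0, 0, 0, 6.72],
    [0, 0, 0, 0, 0, 6.72],
    [0, 0, 0, 0, 0, 6.72],
    [0, 0, 0, 0, 0, 6.72],
    [0, 0, 0, 0, 0, 6.72],
    [0, 0, 0, 0, 0, 6.72],
    [-0.014, 0.03, 0.02, 0, 0, 0],
    [-0.014, 0.03, 0.02, 0, 0, 0],
    [-0.014, 0.03, 0.02, 0, 0, 0],
    [-0.014, 0.03, 0.02, 0, 0, 0],
    [-0.014, 0.03, 0.02, 0, 0, 0],
    [-0.014, 0.03, 0.022, 0, 0, 0],
    [0, 0, 0, 0, 0, 0],
    [0, 0, 0, 0, 0, 0],
    [0, 0, 0, 0, 0, 0]
  ],
  "fingers": 0
}}

```text
time: 23.98
ee_pos: [531.0, -274.8, 110.9]
tcp_rot: [0.983, 0.182, 0.0, -0.001]
force: [-0.7, 0.4, -0.5]
width: 42.3
```

```bash
python3 look.py w23 tile_narrow:9;  python3 -c "
from h import *
go(549,-274,5,21)"
```

```text
t 23.98 [ 531.  -274.8  110.9] [-176.9  -32.7   -0. ]
tile_narrow 0.59 [261. 169.] c [ 549.1 -273.4] wh [69.9 24.5] ang 21.4
now [ 531.7 -274.2  112. ] toolyaw 21.1 t 24.08 F [-0.1  0.1  0.3] w 42.7 j [ 1.06  0.4  -0.77  1.71  0.3   1.16 -0.99]
turn [ 0.03 -0.08  0.05] then shift m (target axes) [0.0162 0.006  0.107 ]
```

View pics/w23.png

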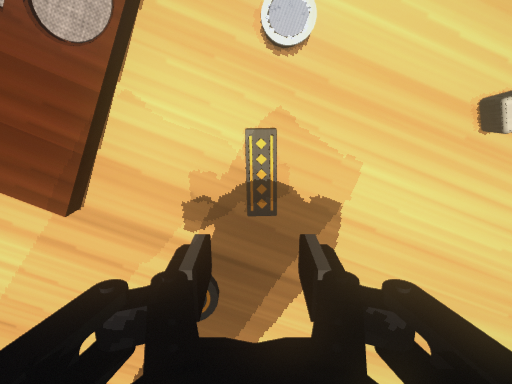

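{"method": "jog_arm", "body": {
  "steps": [
    [0.008, 0.003, 0.03, 0, 0, 0],
    [0.0085, 0.0025, 0.03, 0, 0, 0],
    [0, 0, 0.027, 0, 0, 0],
    [0, 0, 0.015, 0, 0, 0],
    [0, 0, 0.005, 0, 0, 0],
    [0, 0, 0, 0, 0, 0],
    [0, 0, 0, 0, 0, 0]
  ]
}}

```text
time: 24.67
ee_pos: [548.8, -275.6, 5.6]
tcp_rot: [0.983, 0.181, 0.001, 0.001]
force: [0.1, 0.5, -0.7]
width: 42.8
```

{"method": "jog_arm", "body": {
  "steps": [
    [0, 0, 0, 0, 0, 0],
    [0, 0, 0, 0, 0, 0],
    [0, 0, 0, 0, 0, 0],
    [0, 0, 0, 0, 0, 0],
    [0, 0, 0, 0, 0, 0]
  ],
  "fingers": 1
}}

```text
time: 25.08
ee_pos: [549.1, -276.2, 6.4]
tcp_rot: [0.983, 0.181, 0.001, 0.001]
force: [-1.3, 0.7, 6.0]
width: 21.1
```

```bash
python3 -c "
from h import *
s,p=shot('wrist','w24')
go(622.4,73,80,-2)"
```

```text
now [ 549.2 -276.2    6.4] toolyaw 20.9 t 25.13 F [-1.   0.2  6.4] w 21.2 j [ 0.98  0.55 -0.7   1.74  0.42  1.   -1.08]
turn [ 0.13 -0.13 22.85] then shift m (target axes) [ 0.061  -0.3515 -0.0736]
```

View pics/w24.png

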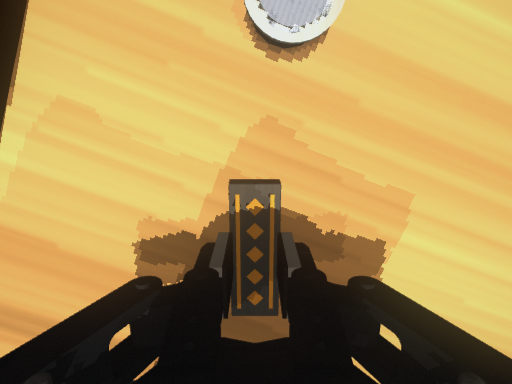

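{"method": "jog_arm", "body": {
  "steps": [
    [0, 0, -0.02, 0, 0, 0],
    [0, 0, -0.03, 0, 0, 0],
    [0, 0, -0.024, 0, 0, 0],
    [0, 0, 0, 0, 0, 5.71],
    [0, 0, 0, 0, 0, 5.71],
    [0, 0, 0, 0, 0, 5.71],
    [0, 0, 0, 0, 0, 5.71],
    [0.0055, -0.032, 0, 0, 0, 0],
    [0.0055, -0.032, 0, 0, 0, 0],
    [0.0055, -0.032, 0, 0, 0, 0],
    [0.0055, -0.032, 0, 0, 0, 0],
    [0.0055, -0.032, 0, 0, 0, 0],
    [0.0055, -0.032, 0, 0, 0, 0],
    [0.0055, -0.032, 0, 0, 0, 0],
    [0.0055, -0.032, 0, 0, 0, 0],
    [0.0055, -0.032, 0, 0, 0, 0],
    [0.0055, -0.032, 0, 0, 0, 0],
    [0.0055, -0.032, 0, 0, 0, 0],
    [0, 0, 0, 0, 0, 0],
    [0, 0, 0, 0, 0, 0]
  ]
}}

```text
time: 26.8
ee_pos: [620.5, 77.6, 78.9]
tcp_rot: [1.0, -0.015, 0.001, -0.001]
force: [0.0, -0.7, -1.0]
width: 20.9
```

```bash
python3 -c "
from h import *
s,p=shot('wrist','w25')
go(622.4,73,80,-2)"
```

```text
now [620.5  74.7  78.5] toolyaw -1.9 t 26.85 F [ 0.1 -1.2 -1.3] w 21.4 j [ 0.43  0.5  -0.76  1.67  0.37  1.13 -2.03]
turn [ 0.03 -0.04  0.13] then shift m (target axes) [ 0.002   0.0017 -0.0015]
```

View pics/w25.png

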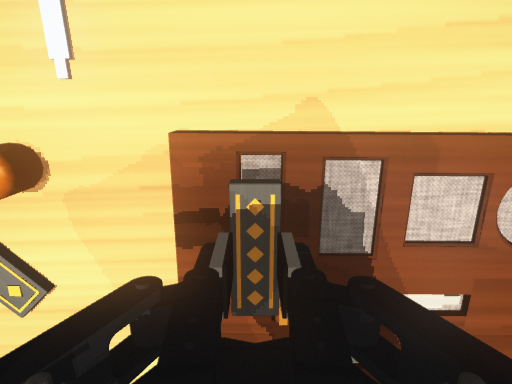

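```bash
python3 -c "
from h import *
s,p=shot('wrist','w26')
t=s['ee_pos'];print(t)
a=px2w(p,[[230.5,181],[281,181],[231,315],[280,315]],t[2]+3.6,s);print(a[:,:2],a.mean(0)[:2])
print(px2w(p,[[239.5,155],[281.5,155],[283,155]],18,s)[:,:2],px2w(p,[[238,151],[285,151]],22,s)[:,:2])
cv2.imwrite('pics/w26z.png',cv2.resize(p['image'][100:340,160:400,::-1],None,fx=2.4,fy=2.4,interpolation=cv2.INTER_NEAREST))"
```

```text
[620.49095686  74.72763514  78.5352967 ]
[[657.15604991  84.4767453 ]
 [656.40730047  61.72924092]
 [586.91986813  87.9623008 ]
 [586.08006748  62.94552205]] [621.6408215   74.27845227]
[[658.99661483  83.19970328]
 [658.10969938  56.16475179]
 [658.07801819  55.19904591]] [[662.16274273  83.82123354]
 [661.19359929  54.26503186]]
```

View pics/w26z.png

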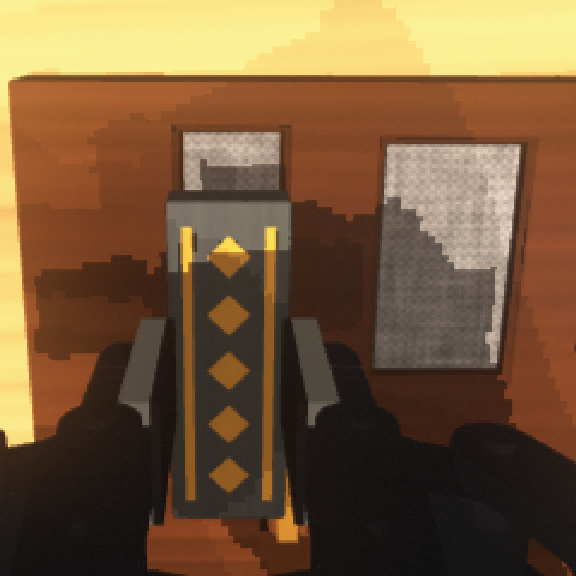

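```bash
python3 -c "
from h import *
s,p=shot('wrist','w27')
t=s['ee_pos'];print(t)
a=px2w(p,[[256.8,155]],18,s)[0,:2];b=px2w(p,[[256.5,152.5]],22,s)[0,:2]
print(a,b); u=np.array([.9994,-.035]); print(a-36.5*u,b-37*u)
a=px2w(p,[[229.5,183.5],[281,183.5],[231,315],[280,315]],t[2]+3.6,s);print(a[:,:2],a.mean(0)[:2])
"
```

```text
[620.55561723  73.03989355  78.30528253]
[658.71028346  70.24325223] [660.91450758  70.39397788]
[622.23218346  71.52075223] [623.93670758  71.68897788]
[[656.10631336  83.22084901]
 [655.28129694  59.97523983]
 [587.01772188  86.35852245]
 [586.10415003  61.3426766 ]] [621.12737055  72.72432197]
```

{"method": "jog_arm", "body": {
  "steps": [
    [0.0013, 0.0007, 0.015, 0, 0, 0.1],
    [0, 0, 0.015, 0, 0, 0],
    [0, 0, 0.01, 0, 0, 0],
    [0, 0, 0.005, 0, 0, 0],
    [0, 0, 0.004, 0, 0, 0],
    [0, 0, 0.003, 0, 0, 0],
    [0, 0, 0, 0, 0, 0],
    [0, 0, 0, 0, 0, 0]
  ]
}}

```text
time: 27.62
ee_pos: [621.9, 73.5, 26.2]
tcp_rot: [1.0, -0.018, 0.0, -0.0]
force: [0.2, -0.1, 0.2]
width: 21.3
```

```bash
python3 -c "
from h import *
s,p=shot('wrist','w28')
go(622.4,73,24.4,-2)"
```

```text
now [622.1  73.6  26.5] toolyaw -2.1 t 27.67 F [ 0.2  0.9 -0.7] w 21.3 j [ 0.41  0.56 -0.73  1.7   0.42  1.05 -2.06]
turn [-0.01 -0.05 -0.07] then shift m (target axes) [0.0003 0.0006 0.0021]
```

View pics/w28.png

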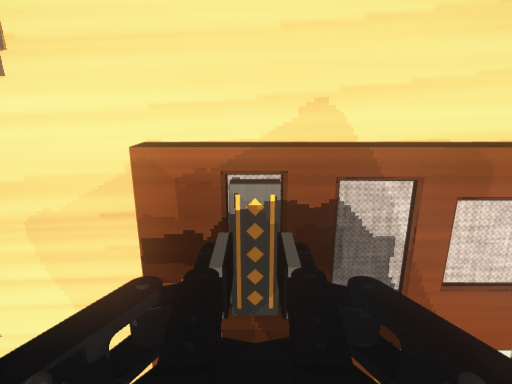

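{"method": "jog_arm", "body": {
  "steps": [
    [0.0005, 0, 0.001, 0, 0, 0],
    [0, 0, 0.0012, 0, 0, 0],
    [0, 0, 0, 0, 0, 0],
    [0, 0, 0, 0, 0, 0]
  ]
}}

```text
time: 28.0
ee_pos: [622.8, 73.4, 24.4]
tcp_rot: [1.0, -0.018, 0.001, -0.0]
force: [0.6, 0.3, 1.1]
width: 21.2
```

{"method": "jog_arm", "body": {
  "steps": [
    [0, 0, 0, 0, 0, 0],
    [0, 0, 0, 0, 0, 0],
    [0, 0, 0, 0, 0, 0]
  ],
  "fingers": 0.3
}}

```text
time: 28.25
ee_pos: [622.1, 73.3, 23.8]
tcp_rot: [1.0, -0.018, -0.0, 0.0]
force: [0.8, -0.3, -0.1]
width: 29.9
```

{"method": "jog_arm", "body": {
  "steps": [
    [0, 0, -0.02, 0, 0, 0],
    [0, 0, -0.03, 0, 0, 0],
    [-0.02, 0, -0.03, 0, 0, 0],
    [0, 0, 0, 0, 0, 0],
    [0, 0, 0, 0, 0, 0]
  ],
  "fingers": 1
}}

```text
time: 28.67
ee_pos: [602.9, 74.5, 105.9]
tcp_rot: [1.0, -0.018, 0.002, 0.0]
force: [0.1, -0.1, -1.0]
width: -0.2
```

```bash
python3 look.py w29 tile_narrow:28; python3 -c "
from h import *
go(622.4,73,35,-2)"
```

```text
t 28.67 [602.9  74.5 105.9] [179.9  -3.2   0.3]
tile_narrow 0.91 [255. 173.] c [623.7  73.5] wh [69.8 25.2] ang -2.1
now [601.9  73.5 103.2] toolyaw -2.1 t 28.77 F [-0.9  0.2  1.2] w 0.2 j [ 0.47  0.43 -0.78  1.69  0.33  1.16 -2.02]
turn [ 0.05  0.04 -0.09] then shift m (target axes) [ 0.0205 -0.0002  0.0682]
```

View pics/w29.png

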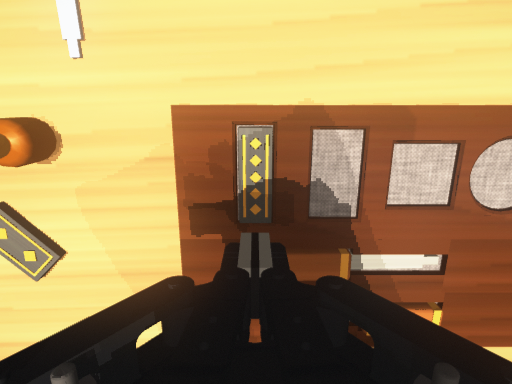

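{"method": "jog_arm", "body": {
  "steps": [
    [0.01, 0, 0.025, 0, 0, 0],
    [0.0105, 0, 0.025, 0, 0, 0],
    [0, 0, 0.018, 0, 0, 0],
    [0, 0, 0.004, 0, 0, 0],
    [0, 0, 0.002, 0, 0, 0],
    [0, 0, 0.001, 0, 0, 0],
    [0, 0, 0.001, 0, 0, 0],
    [0, 0, 0.001, 0, 0, 0],
    [0, 0, 0.001, 0, 0, 0],
    [0, 0, 0, 0, 0, 0]
  ]
}}

```text
time: 29.6
ee_pos: [623.1, 73.6, 27.1]
tcp_rot: [1.0, -0.018, 0.001, 0.0]
force: [-1.9, 0.4, 4.4]
width: 0.2
```

{"method": "jog_arm", "body": {
  "steps": [
    [0, 0, 0.001, 0, 0, 0],
    [0, 0, 0.001, 0, 0, 0],
    [0, 0, 0.001, 0, 0, 0],
    [0, 0, 0.001, 0, 0, 0],
    [0, 0, 0, 0, 0, 0],
    [0, 0, 0, 0, 0, 0]
  ]
}}

```text
time: 30.1
ee_pos: [623.1, 73.6, 23.5]
tcp_rot: [1.0, -0.018, 0.001, 0.0]
force: [-3.2, -0.9, 7.6]
width: 0.2
```

{"method": "jog_arm", "body": {
  "steps": [
    [0, 0, 0.001, 0, 0, 0],
    [0, 0, 0.001, 0, 0, 0],
    [0, 0, 0, 0, 0, 0],
    [0, 0, 0, 0, 0, 0],
    [0, 0, 0, 0, 0, 0]
  ]
}}

```text
time: 30.52
ee_pos: [623.1, 73.6, 22.1]
tcp_rot: [1.0, -0.018, 0.001, 0.0]
force: [-3.5, -0.8, 10.1]
width: 0.1
```

{"method": "jog_arm", "body": {
  "steps": [
    [0, 0, 0.001, 0, 0, 0],
    [0, 0, 0.001, 0, 0, 0],
    [0, 0, 0.001, 0, 0, 0],
    [0, 0, 0, 0, 0, 0],
    [0, 0, 0, 0, 0, 0]
  ]
}}

```text
time: 30.93
ee_pos: [623.2, 73.6, 21.9]
tcp_rot: [1.0, -0.018, 0.001, 0.001]
force: [-10.6, -2.9, 27.6]
width: 0.0
```

Bottomed. Lift and look.

{"method": "jog_arm", "body": {
  "steps": [
    [0, 0, -0.02, 0, 0, 0],
    [-0.01, 0, -0.03, 0, 0, 0],
    [-0.02, 0, -0.04, 0, 0, 0],
    [0, 0, 0, 0, 0, 0],
    [0, 0, 0, 0, 0, 0]
  ]
}}

```text
time: 31.35
ee_pos: [595.3, 74.8, 107.2]
tcp_rot: [1.0, -0.018, 0.003, 0.0]
force: [0.6, -0.5, -0.5]
width: -0.0
```

```bash
python3 look.py w30 tile_narrow:22; python3 -c "
from h import *
go(560,271,140,42.5)"
```

```text
t 31.35 [595.3  74.8 107.2] [179.9  -3.2   0.5]
tile_narrow 0.66 [254. 161.] c [622.1  73.5] wh [71.1 24.8] ang -1.2
now [594.   73.7 104. ] toolyaw -2.1 t 31.45 F [-0.3 -0.9 -0. ] w -0.1 j [ 0.48  0.42 -0.79  1.71  0.32  1.15 -2.01]
turn [ 5.00e-02  1.00e-02 -4.46e+01] then shift m (target axes) [ 0.1082 -0.1684 -0.036 ]
```

View pics/w30.png

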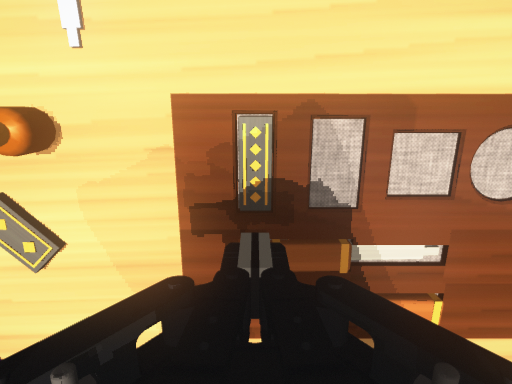

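{"method": "jog_arm", "body": {
  "steps": [
    [0, 0, -0.018, 0, 0, -6.37],
    [0, 0, -0.018, 0, 0, -6.37],
    [0, 0, 0, 0, 0, -6.37],
    [0, 0, 0, 0, 0, -6.37],
    [0, 0, 0, 0, 0, -6.37],
    [0, 0, 0, 0, 0, -6.37],
    [0, 0, 0, 0, 0, -6.37],
    [0.018, -0.028, 0, 0, 0, 0],
    [0.018, -0.028, 0, 0, 0, 0],
    [0.018, -0.028, 0, 0, 0, 0],
    [0.018, -0.028, 0, 0, 0, 0],
    [0.018, -0.028, 0, 0, 0, 0],
    [0.018, -0.028, 0, 0, 0, 0],
    [0, 0, 0, 0, 0, 0],
    [0, 0, 0, 0, 0, 0],
    [0, 0, 0, 0, 0, 0]
  ],
  "fingers": -0.2
}}

```text
time: 32.78
ee_pos: [559.9, 270.4, 138.5]
tcp_rot: [0.932, 0.363, -0.001, 0.0]
force: [0.2, -1.0, 0.5]
width: 51.3
```

```bash
python3 look.py w31 tile_oblong:9;  python3 -c "
from h import *
go(569.7,271.2,5,42.5)"
```

```text
t 32.78 [559.9 270.4 138.5] [167.7  65.3  -0.2]
now [560.8 269.1 139. ] toolyaw 42.4 t 32.88 F [-0.3 -0.6 -0.5] w 51.5 j [ 0.25  0.5  -0.97  1.61  0.42  1.26 -1.62]
turn [ 0.01  0.11 -0.13] then shift m (target axes) [0.008  0.0045 0.134 ]
```

View pics/w31.png

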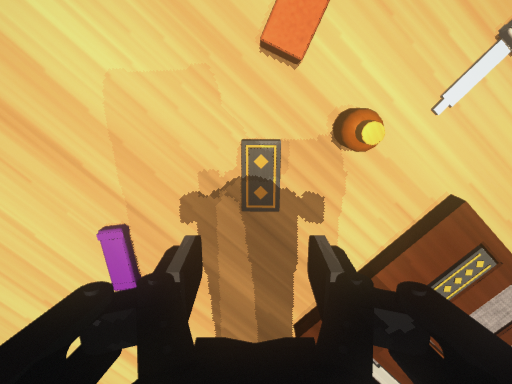

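```bash
python3 -c "
from h import *
s,p=shot('wrist','w32')
a=px2w(p,[[242,139.5],[280,139.5],[241.5,211],[280,211]],10,s);print(np.round(a[:,:2],1),a.mean(0)[:2]); c=a.mean(0)
d=(a[0]+a[1]-a[2]-a[3])/2; print(np.linalg.norm(d),np.degrees(np.arctan2(d[1],d[0])),s['ee_pos'])
go(c[0],c[1],5,42.5)"
```

```text
[[583.8 303.8]
 [605.5 279.9]
 [535.6 261.4]
 [559.1 235.6]] [570.98152727 270.15974298]
64.16642804979139 42.48340515171533 [560.79285785 269.11408247 138.99412931]
now [560.9 269.1 139.3] toolyaw 42.3 t 32.93 F [ 0.5 -0.5 -0.4] w 51.1 j [ 0.25  0.5  -0.97  1.61  0.42  1.26 -1.62]
turn [ 0.01  0.08 -0.15] then shift m (target axes) [0.0082 0.006  0.1343]
```

{"method": "jog_arm", "body": {
  "steps": [
    [0.0085, 0.0055, 0.03, 0, 0, 0],
    [0, 0, 0.035, 0, 0, 0],
    [0, 0, 0.03, 0, 0, 0],
    [0, 0, 0.02, 0, 0, 0],
    [0, 0, 0.013, 0, 0, 0],
    [0, 0, 0.006, 0, 0, 0],
    [0, 0, 0, 0, 0, 0],
    [0, 0, 0, 0, 0, 0]
  ]
}}

```text
time: 33.6
ee_pos: [571.0, 272.9, 7.1]
tcp_rot: [0.932, 0.362, 0.001, -0.0]
force: [0.5, -0.4, 0.2]
width: 51.2
```

{"method": "jog_arm", "body": {
  "steps": [
    [0, 0, 0, 0, 0, 0],
    [0, 0, 0, 0, 0, 0],
    [0, 0, 0, 0, 0, 0],
    [0, 0, 0, 0, 0, 0]
  ],
  "fingers": 1
}}

```text
time: 33.93
ee_pos: [571.3, 273.5, 8.4]
tcp_rot: [0.932, 0.362, 0.001, 0.0]
force: [-1.7, -0.7, 6.0]
width: 29.9
```

```bash
python3 -c "
from h import *
s,p=shot('wrist','w33')
go(622,13.5,80,-2)"
```

```text
now [571.3 273.5   8.4] toolyaw 42.5 t 33.98 F [-1.3 -1.3  5.7] w 29.3 j [ 0.17  0.65 -0.87  1.69  0.56  1.06 -1.7 ]
turn [ 3.000e-02 -1.800e-01  4.451e+01] then shift m (target axes) [ 0.0597  0.2581 -0.0716]
```

View pics/w33.png

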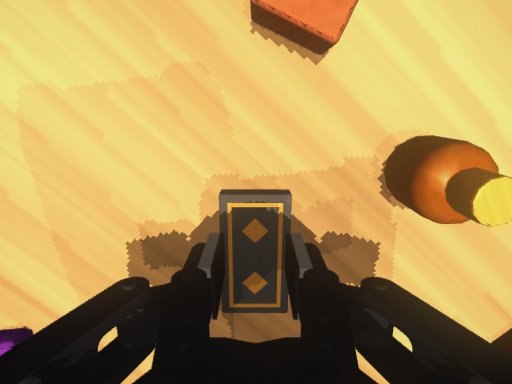

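{"method": "jog_arm", "body": {
  "steps": [
    [0, 0, 0, 0, 0, 0],
    [0, 0, 0, 0, 0, 0],
    [0, 0, 0, 0, 0, 0]
  ],
  "fingers": -0.2
}}

```text
time: 34.23
ee_pos: [570.4, 272.9, 6.5]
tcp_rot: [0.932, 0.363, 0.0, 0.0]
force: [-0.1, -0.4, -0.2]
width: 51.2
```

```bash
python3 -c "
from h import *
s,p=shot('wrist','w34')
go(571,270.2,3,42.5)"
```

```text
now [570.2 272.8   6.3] toolyaw 42.5 t 34.28 F [-0.4  0.4  0.2] w 51.3 j [ 0.17  0.65 -0.87  1.69  0.56  1.06 -1.7 ]
turn [ 0.02 -0.01  0.01] then shift m (target axes) [-0.0012  0.0024  0.0033]
```

View pics/w34.png

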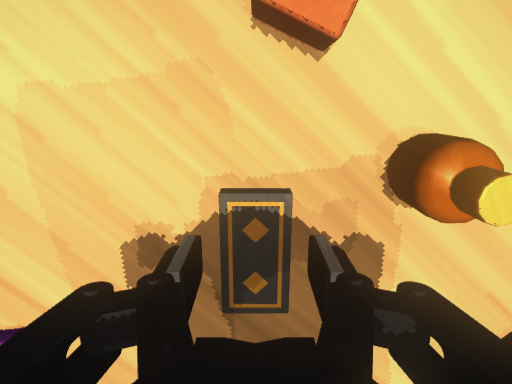

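{"method": "jog_arm", "body": {
  "steps": [
    [0, 0, 0.0028, 0, 0, 0],
    [0, 0, 0, 0, 0, 0],
    [0, 0, 0, 0, 0, 0],
    [0, 0, 0, 0, 0, 0]
  ]
}}

```text
time: 34.62
ee_pos: [570.0, 272.8, 3.1]
tcp_rot: [0.932, 0.363, -0.0, -0.0]
force: [-0.1, 0.2, -0.5]
width: 51.2
```

{"method": "jog_arm", "body": {
  "steps": [
    [0, 0, 0, 0, 0, 0],
    [0, 0, 0, 0, 0, 0],
    [0, 0, 0, 0, 0, 0],
    [0, 0, 0, 0, 0, 0],
    [0, 0, 0, 0, 0, 0]
  ],
  "fingers": 1
}}

```text
time: 35.03
ee_pos: [570.3, 273.1, 3.7]
tcp_rot: [0.932, 0.363, 0.0, -0.0]
force: [-0.6, 0.1, 2.6]
width: 31.7
```

```bash
python3 -c "
from h import *
s,p=shot('wrist','w35')
go(622,13.5,80,-2)"
```

```text
now [570.3 273.1   3.7] toolyaw 42.5 t 35.08 F [-0.6 -0.3  3.9] w 31.9 j [ 0.17  0.66 -0.86  1.69  0.56  1.06 -1.71]
turn [-0.000e+00 -3.000e-02  4.452e+01] then shift m (target axes) [ 0.0607  0.2576 -0.0763]
```

View pics/w35.png

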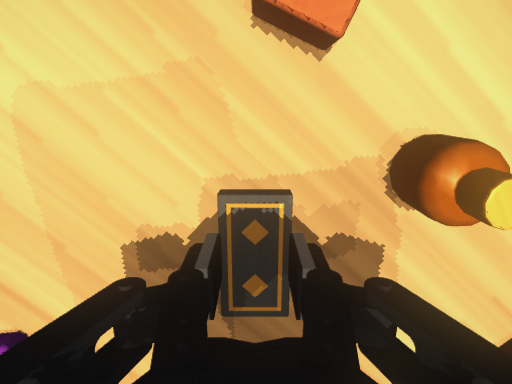

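{"method": "jog_arm", "body": {
  "steps": [
    [0, 0, -0.02, 0, 0, 0],
    [0, 0, -0.03, 0, 0, 0],
    [0, 0, -0.03, 0, 0, 0],
    [0, 0, 0, 0, 0, 6.36],
    [0, 0, 0, 0, 0, 6.36],
    [0, 0, 0, 0, 0, 6.36],
    [0, 0, 0, 0, 0, 6.36],
    [0, 0, 0, 0, 0, 6.36],
    [0, 0, 0, 0, 0, 6.36],
    [0, 0, 0, 0, 0, 6.36],
    [0.007, 0.03, 0, 0, 0, 0],
    [0.007, 0.03, 0, 0, 0, 0],
    [0.007, 0.03, 0, 0, 0, 0],
    [0.007, 0.03, 0, 0, 0, 0],
    [0.007, 0.03, 0, 0, 0, 0],
    [0.007, 0.03, 0, 0, 0, 0],
    [0.007, 0.03, 0, 0, 0, 0],
    [0.007, 0.03, 0, 0, 0, 0],
    [0.0047, 0.0176, 0, 0, 0, 0],
    [0, 0, 0, 0, 0, 0]
  ]
}}

```text
time: 36.75
ee_pos: [622.4, 5.6, 82.3]
tcp_rot: [1.0, -0.022, -0.0, 0.002]
force: [-0.1, -0.6, -0.5]
width: 31.9
```

{"method": "jog_arm", "body": {
  "steps": [
    [0, 0, 0, 0, 0, 0],
    [0, 0, 0, 0, 0, 0],
    [0, 0, 0, 0, 0, 0]
  ]
}}

```text
time: 37.0
ee_pos: [621.3, 15.4, 83.2]
tcp_rot: [1.0, -0.016, -0.0, -0.0]
force: [0.4, 0.7, -1.4]
width: 32.1
```

```bash
python3 -c "
from h import *
s,p=shot('wrist','w36')
go(622,13.5,80,-2)
cv2.imwrite('pics/w36z.png',cv2.resize(p['image'][100:340,160:400,::-1],None,fx=2.4,fy=2.4,interpolation=cv2.INTER_NEAREST))"
```

```text
now [621.4  15.3  83.3] toolyaw -1.8 t 37.05 F [ 0.4 -0.2 -0.8] w 31.8 j [ 0.5   0.47 -0.72  1.67  0.34  1.13 -1.91]
turn [-0.04  0.02  0.15] then shift m (target axes) [0.0007 0.0018 0.0033]
```

View pics/w36z.png

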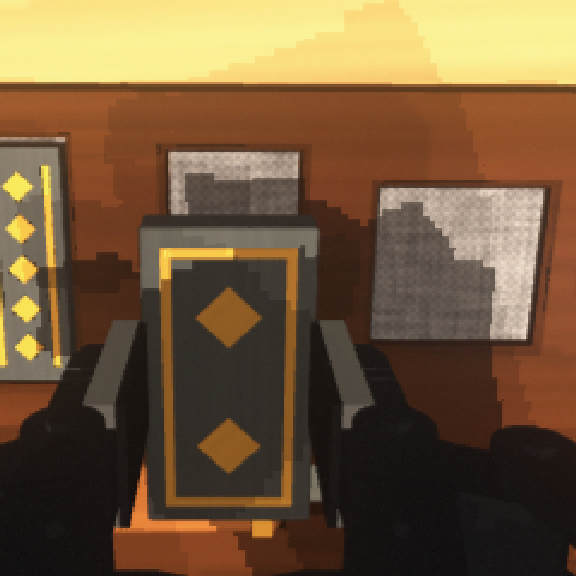

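```bash
python3 -c "
from h import *
s,p=shot('wrist','w37')
t=s['ee_pos'];print(t)
a=px2w(p,[[257.3,162.9]],18,s)[0,:2];b=px2w(p,[[257.9,160]],22,s)[0,:2]
u=np.array([.9994,-.035]); print(a,b,a-33.5*u,b-34*u)
a=px2w(p,[[255.4,195],[254.8,315.4]],t[2]+6.3,s);print(a[:,:2],a.mean(0)[:2])
go(0,0,0,-2)
"
```

```text
[621.37528261  15.32083385  83.29327363]
[653.45660808  12.5618987 ] [656.06952354  12.12727669] [619.97670808  13.7343987 ] [622.08992354  13.31727669]
[[651.89843063  14.05322047]
 [589.15640269  16.33420834]] [620.52741666  15.1937144 ]
now [621.5  15.1  83.3] toolyaw -1.9 t 37.1 F [-0.1 -0.4 -0.8] w 32.0 j [ 0.5   0.47 -0.72  1.67  0.34  1.13 -1.91]
turn [-0.02  0.01  0.14] then shift m (target axes) [-0.6206  0.0368  0.0833]
```

{"method": "jog_arm", "body": {
  "steps": [
    [0.001, 0.0016, 0.02, 0, 0, 0.1],
    [0, 0, 0.015, 0, 0, 0],
    [0, 0, 0.012, 0, 0, 0],
    [0, 0, 0.005, 0, 0, 0],
    [0, 0, 0.004, 0, 0, 0],
    [0, 0, 0.002, 0, 0, 0],
    [0, 0, 0, 0, 0, 0],
    [0, 0, 0, 0, 0, 0]
  ]
}}

```text
time: 37.77
ee_pos: [623.1, 11.8, 25.8]
tcp_rot: [1.0, -0.018, 0.0, -0.0]
force: [0.1, 0.9, -0.3]
width: 31.7
```

```bash
python3 -c "
from h import *
s,p=shot('wrist','w38')
go(622.4,13.6,22,-2)
cv2.imwrite('pics/w38z.png',cv2.resize(p['image'][100:340,160:400,::-1],None,fx=2.4,fy=2.4,interpolation=cv2.INTER_NEAREST))"
```

```text
now [623.2  11.7  26. ] toolyaw -2.1 t 37.82 F [-0.7  0.6 -0.6] w 31.7 j [ 0.48  0.54 -0.69  1.71  0.39  1.03 -1.95]
turn [ 0.   -0.06 -0.11] then shift m (target axes) [-0.0009 -0.0018  0.004 ]
```

View pics/w38z.png

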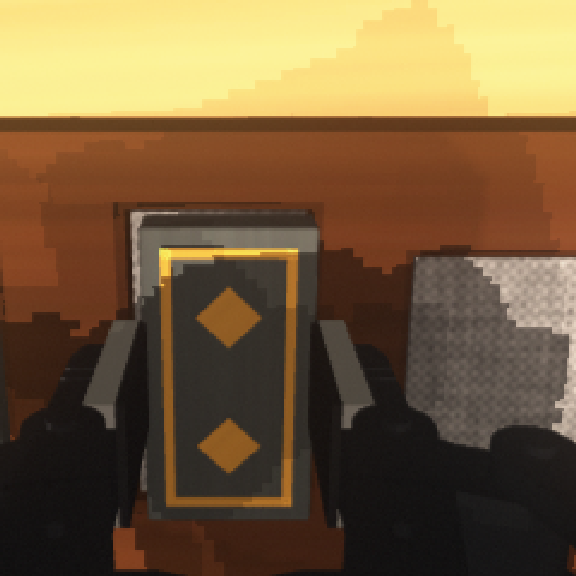

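{"method": "jog_arm", "body": {
  "steps": [
    [0, -0.0018, 0, 0, 0, 0],
    [0, 0, 0, 0, 0, 0],
    [0, 0, 0.0015, 0, 0, 0],
    [0, 0, 0.001, 0, 0, 0],
    [0, 0, 0, 0, 0, 0],
    [0, 0, 0, 0, 0, 0]
  ]
}}

```text
time: 38.32
ee_pos: [622.7, 13.3, 22.7]
tcp_rot: [1.0, -0.018, -0.0, 0.0]
force: [-0.4, -0.3, -1.1]
width: 31.7
```

```bash
python3 -c "
from h import *
s,p=shot('wrist','w39')
go(622.4,13.6,22,-2)
cv2.imwrite('pics/w39z.png',cv2.resize(p['image'][100:340,160:400,::-1],None,fx=2.4,fy=2.4,interpolation=cv2.INTER_NEAREST))"
```

```text
now [622.7  13.4  22.7] toolyaw -2.1 t 38.37 F [-0.1  0.3  0.1] w 31.5 j [ 0.48  0.54 -0.69  1.71  0.39  1.03 -1.95]
turn [ 0.01  0.01 -0.11] then shift m (target axes) [-0.0003 -0.0002  0.0007]
```

View pics/w39z.png

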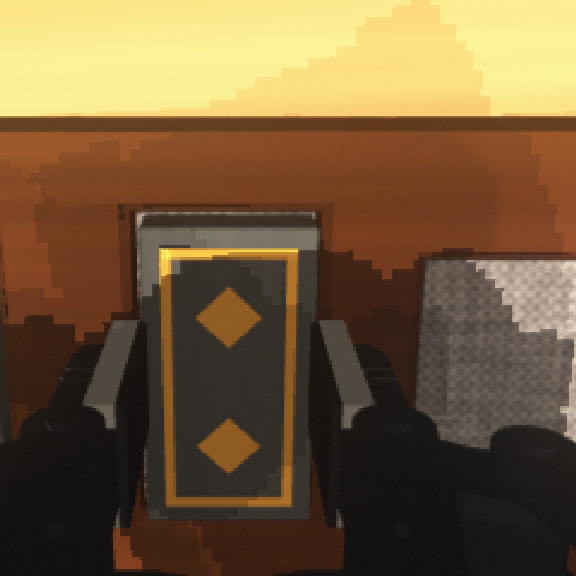

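Aligned and inside the mouth (underside ≈19). Release, retract, shut fingers.

{"method": "jog_arm", "body": {
  "steps": [
    [0, 0, 0, 0, 0, 0],
    [0, 0, 0, 0, 0, 0],
    [0, 0, 0, 0, 0, 0]
  ],
  "fingers": 0.0
}}

```text
time: 38.62
ee_pos: [623.0, 13.4, 23.0]
tcp_rot: [1.0, -0.018, 0.0, 0.0]
force: [-0.1, -0.0, 0.7]
width: 43.0
```

{"method": "jog_arm", "body": {
  "steps": [
    [0, 0, -0.02, 0, 0, 0],
    [0, 0, -0.03, 0, 0, 0],
    [-0.02, 0, -0.03, 0, 0, 0],
    [0, 0, 0, 0, 0, 0],
    [0, 0, 0, 0, 0, 0]
  ],
  "fingers": 1
}}

```text
time: 39.03
ee_pos: [603.8, 14.3, 105.1]
tcp_rot: [1.0, -0.018, 0.002, 0.001]
force: [1.2, 0.0, -0.6]
width: 0.2
```

```bash
python3 look.py w40 tile_oblong:28; python3 -c "
from h import *
go(621.5,13.5,30,-2)"
```

```text
t 39.03 [603.8  14.3 105.1] [179.9  -3.3   0.4]
tile_oblong 0.86 [257. 177.] c [622.8  13.2] wh [64.  34.2] ang -2.1
tile_oblong 0.33 [355. 334.] c [492.1 -64.7] wh [18.8  9.3] ang 54.3
now [602.6  13.7 102.4] toolyaw -2.1 t 39.13 F [-0.6 -0.1 -1.3] w 0.2 j [ 0.53  0.41 -0.74  1.7   0.3   1.14 -1.9 ]
turn [ 0.04  0.02 -0.12] then shift m (target axes) [ 0.0189 -0.0004  0.0724]
```

View pics/w40.png

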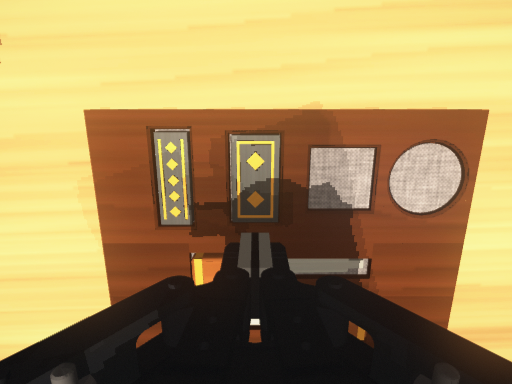

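Press at (622.5, 13.3).

{"method": "jog_arm", "body": {
  "steps": [
    [0.01, 0, 0.03, 0, 0, 0],
    [0.01, 0, 0.03, 0, 0, 0],
    [0, 0, 0.012, 0, 0, 0],
    [0, 0, 0.002, 0, 0, 0],
    [0, 0, 0.001, 0, 0, 0],
    [0, 0, 0.001, 0, 0, 0],
    [0, 0, 0.001, 0, 0, 0],
    [0, 0, 0.001, 0, 0, 0],
    [0, 0, 0.001, 0, 0, 0],
    [0, 0, 0.001, 0, 0, 0],
    [0, 0, 0.001, 0, 0, 0],
    [0, 0, 0.001, 0, 0, 0],
    [0, 0, 0, 0, 0, 0],
    [0, 0, 0, 0, 0, 0]
  ]
}}

```text
time: 40.3
ee_pos: [623.1, 13.4, 22.4]
tcp_rot: [1.0, -0.018, 0.0, 0.0]
force: [-2.9, -0.6, 7.2]
width: 0.0
```

{"method": "jog_arm", "body": {
  "steps": [
    [0, 0, 0.001, 0, 0, 0],
    [0, 0, 0.001, 0, 0, 0],
    [0, 0, 0, 0, 0, 0],
    [0, 0, 0, 0, 0, 0]
  ]
}}

```text
time: 40.63
ee_pos: [623.1, 13.4, 22.0]
tcp_rot: [1.0, -0.018, 0.0, 0.001]
force: [-6.1, -1.0, 16.2]
width: -0.0
```

{"method": "jog_arm", "body": {
  "steps": [
    [0, 0, 0.001, 0, 0, 0],
    [0, 0, 0.001, 0, 0, 0],
    [0, 0, 0, 0, 0, 0],
    [0, 0, 0, 0, 0, 0]
  ]
}}

```text
time: 40.97
ee_pos: [623.2, 13.5, 21.9]
tcp_rot: [1.0, -0.018, 0.0, 0.001]
force: [-11.5, -2.3, 28.3]
width: -0.0
```

{"method": "jog_arm", "body": {
  "steps": [
    [0, 0, -0.02, 0, 0, 0],
    [-0.01, 0, -0.03, 0, 0, 0],
    [-0.02, 0, -0.04, 0, 0, 0],
    [0, 0, -0.03, 0, 0, 0],
    [0, 0, 0, 0, 0, 0],
    [0, 0, 0, 0, 0, 0],
    [0, 0, 0, 0, 0, 0]
  ]
}}

```text
time: 41.55
ee_pos: [594.0, 14.1, 134.0]
tcp_rot: [1.0, -0.019, 0.0, 0.0]
force: [0.6, 0.5, -1.1]
width: -0.1
```

```bash
python3 look.py w41 tile_oblong:22 tile_narrow:22 opener0:25; python3 -c "
from h import *
go(415,-254,130,-30)"
```

```text
t 41.55 [594.   14.1 134. ] [179.9  -3.3   0. ]
tile_oblong 0.65 [255. 158.] c [621.9  13.2] wh [62.8 33.3] ang -2.6
tile_narrow 0.57 [180. 157.] c [623.1  72.4] wh [69.4 25.3] ang -1.8
opener0 0.71 [310. 280.] c [510.2 -30.1] wh [18.8  9.1] ang 87.8
opener0 0.65 [249. 231.] c [550.7  -0.9] wh [134.6  28.2] ang 89.9
opener0 0.65 [13. 23.] c [723.4 184.1] wh [34.6 14.8] ang -3.4
now [593.4  14.4 132.7] toolyaw -2.1 t 41.75 F [0.1 0.3 0.2] w -0.0 j [ 0.56  0.37 -0.76  1.69  0.27  1.19 -1.88]
turn [2.000e-02 1.400e-01 2.789e+01] then shift m (target axes) [-0.0203  0.3216  0.0027]
```

View pics/w41.png

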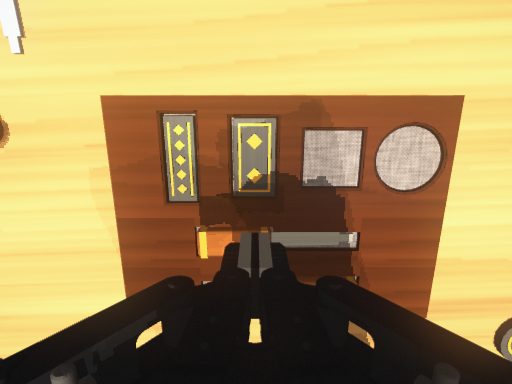

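{"method": "jog_arm", "body": {
  "steps": [
    [0, 0, 0, 0, 0, 6.97],
    [0, 0, 0, 0, 0, 6.97],
    [0, 0, 0, 0, 0, 6.97],
    [0, 0, 0, 0, 0, 6.97],
    [-0.002, 0.0322, 0, 0, 0, 0],
    [-0.002, 0.0322, 0, 0, 0, 0],
    [-0.002, 0.0322, 0, 0, 0, 0],
    [-0.002, 0.0322, 0, 0, 0, 0],
    [-0.002, 0.0322, 0, 0, 0, 0],
    [-0.002, 0.0322, 0, 0, 0, 0],
    [-0.002, 0.0322, 0, 0, 0, 0],
    [-0.002, 0.0322, 0, 0, 0, 0],
    [-0.002, 0.0322, 0, 0, 0, 0],
    [-0.002, 0.0322, 0, 0, 0, 0],
    [0, 0, 0, 0, 0, 0],
    [0, 0, 0, 0, 0, 0],
    [0, 0, 0, 0, 0, 0]
  ],
  "fingers": -0.7
}}

```text
time: 43.17
ee_pos: [416.1, -253.7, 133.6]
tcp_rot: [0.966, -0.259, -0.0, -0.001]
force: [0.4, 0.3, 0.2]
width: 72.6
```

```bash
python3 look.py w42 tile_round:9; python3 -c "
from h import *
go(424.5,-254,1.5,-30)"
```

```text
t 43.17 [ 416.1 -253.7  133.6] [-1.738e+02  4.650e+01  1.000e-01]
tile_round 0.55 [252. 182.] c [ 422.7 -254.4] wh [51.6 51.5] ang 13.1
now [ 416.7 -253.   133.8] toolyaw -29.8 t 43.27 F [ 0.1  0.5 -0.4] w 72.9 j [ 0.98  0.08 -0.5   1.95  0.04  1.12 -1.63]
turn [-0.04  0.03  0.16] then shift m (target axes) [ 0.0073 -0.003   0.1323]
```

View pics/w42.png

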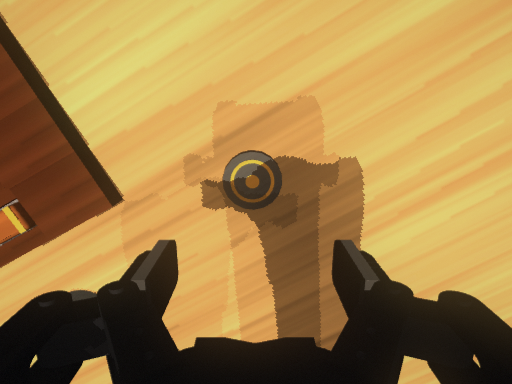

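{"method": "jog_arm", "body": {
  "steps": [
    [0.006, -0.002, 0.03, 0, 0, 0],
    [0, 0, 0.035, 0, 0, 0],
    [0, 0, 0.03, 0, 0, 0],
    [0, 0, 0.02, 0, 0, 0],
    [0, 0, 0.01, 0, 0, 0],
    [0, 0, 0.006, 0, 0, 0],
    [0, 0, 0, 0, 0, 0],
    [0, 0, 0, 0, 0, 0],
    [0, 0, 0, 0, 0, 0]
  ]
}}

```text
time: 44.02
ee_pos: [423.4, -256.2, 4.5]
tcp_rot: [0.966, -0.259, 0.001, 0.001]
force: [-0.8, -0.5, 0.7]
width: 72.8
```

{"method": "jog_arm", "body": {
  "steps": [
    [0, 0, 0, 0, 0, 0],
    [0, 0, 0, 0, 0, 0],
    [0, 0, 0, 0, 0, 0],
    [0, 0, 0, 0, 0, 0],
    [0, 0, 0, 0, 0, 0]
  ],
  "fingers": 1
}}

```text
time: 44.43
ee_pos: [423.0, -256.3, 5.1]
tcp_rot: [0.966, -0.259, 0.001, 0.001]
force: [-2.4, 1.9, 11.1]
width: 47.7
```

```bash
python3 -c "
from h import *
s,p=shot('wrist','w43')
go(616.5,-113,80,-30)"
```

```text
now [ 423.  -256.3    5.1] toolyaw -30.0 t 44.48 F [-2.4  1.5 10.8] w 47.4 j [ 0.94  0.27 -0.49  2.04  0.17  0.86 -1.74]
turn [ 0.05 -0.11  0.  ] then shift m (target axes) [ 0.0959 -0.2209 -0.0749]
```

View pics/w43.png

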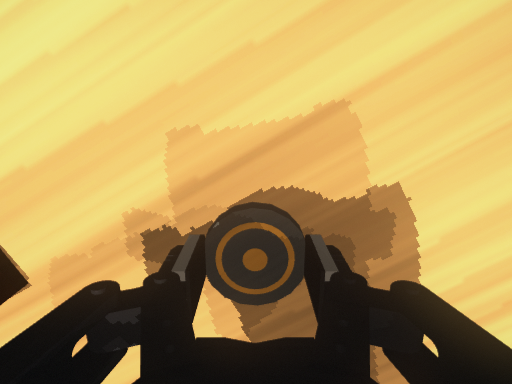

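{"method": "jog_arm", "body": {
  "steps": [
    [0, 0, 0, 0, 0, 0],
    [0, 0, 0, 0, 0, 0],
    [0, 0, 0, 0, 0, 0]
  ],
  "fingers": -0.5
}}

```text
time: 44.73
ee_pos: [422.1, -255.9, 3.3]
tcp_rot: [0.966, -0.259, 0.0, 0.0]
force: [0.4, -0.5, 0.1]
width: 63.8
```

```bash
python3 look.py w44 tile_round:10; python3 -c "
from h import *
go(424.5,-254,1.0,-30)"
```

```text
t 44.73 [ 422.1 -255.9    3.3] [173.8 -46.6   0. ]
tile_round 0.72 [253. 254.] c [ 423.  -255.5] wh [53.3 50.5] ang -8.0
tile_round 0.31 [  7. 278.] c [ 470.4 -148.2] wh [26.5 11.3] ang -42.3
now [ 422.  -255.7    3.1] toolyaw -30.0 t 44.83 F [-0.2 -0.8 -0.9] w 64.3 j [ 0.94  0.27 -0.49  2.05  0.17  0.86 -1.74]
turn [0.01 0.   0.01] then shift m (target axes) [ 0.0013 -0.0028  0.0021]
```

{"method": "jog_arm", "body": {
  "steps": [
    [0.001, 0, 0.0025, 0, 0, 0],
    [0, 0, 0, 0, 0, 0],
    [0, 0, 0, 0, 0, 0],
    [0, 0, 0, 0, 0, 0]
  ]
}}

```text
time: 45.17
ee_pos: [422.9, -256.1, 0.4]
tcp_rot: [0.966, -0.259, -0.0, -0.0]
force: [-0.1, -0.2, 0.1]
width: 63.9
```

{"method": "jog_arm", "body": {
  "steps": [
    [0, 0, 0, 0, 0, 0],
    [0, 0, 0, 0, 0, 0],
    [0, 0, 0, 0, 0, 0],
    [0, 0, 0, 0, 0, 0],
    [0, 0, 0, 0, 0, 0],
    [0, 0, 0, 0, 0, 0]
  ],
  "fingers": 1
}}

```text
time: 45.67
ee_pos: [423.1, -256.3, 1.2]
tcp_rot: [0.966, -0.259, -0.0, 0.0]
force: [-2.9, 1.0, 5.3]
width: 49.3
```

{"method": "jog_arm", "body": {
  "steps": [
    [0, 0, -0.01, 0, 0, 0],
    [0, 0, -0.02, 0, 0, 0],
    [0, 0, -0.025, 0, 0, 0],
    [0, 0, -0.025, 0, 0, 0],
    [0, 0, 0, 0, 0, 0],
    [0, 0, 0, 0, 0, 0]
  ]
}}

```text
time: 46.17
ee_pos: [424.0, -256.9, 82.4]
tcp_rot: [0.966, -0.259, 0.002, 0.001]
force: [-0.6, 0.0, -1.6]
width: 48.9
```

```bash
python3 -c "
from h import *
s,p=shot('wrist','w45')
go(616.5,-113,82,-30)"
```

```text
now [ 423.  -256.3   81. ] toolyaw -30.0 t 46.22 F [-1.8 -0.1 -1.4] w 48.8 j [ 0.97  0.16 -0.51  1.99  0.09  1.02 -1.68]
turn [ 0.03 -0.05  0.  ] then shift m (target axes) [ 0.0959 -0.2209 -0.001 ]
```

View pics/w45.png

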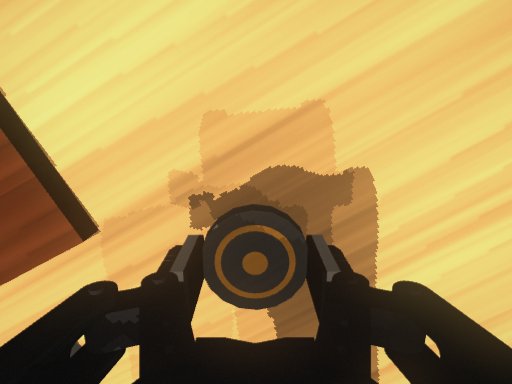

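{"method": "jog_arm", "body": {
  "steps": [
    [0.012, -0.0276, 0, 0, 0, 0],
    [0.012, -0.0276, 0, 0, 0, 0],
    [0.012, -0.0276, 0, 0, 0, 0],
    [0.012, -0.0276, 0, 0, 0, 0],
    [0.012, -0.0276, 0, 0, 0, 0],
    [0.012, -0.0276, 0, 0, 0, 0],
    [0.012, -0.0276, 0, 0, 0, 0],
    [0.012, -0.0276, 0, 0, 0, 0],
    [0, 0, 0, 0, 0, 0],
    [0, 0, 0, 0, 0, 0],
    [0, 0, 0, 0, 0, 0],
    [0, 0, 0, 0, 0, 0]
  ]
}}

```text
time: 47.22
ee_pos: [615.0, -114.2, 79.4]
tcp_rot: [0.966, -0.259, -0.001, 0.001]
force: [-0.4, 0.2, -1.4]
width: 48.9
```

```bash
python3 -c "
from h import *
s,p=shot('wrist','w46')
go(616.5,-113,82,-30)"
```

```text
now [ 615.2 -114.4   79.8] toolyaw -30.1 t 47.27 F [ 0.2  0.8 -0.7] w 48.9 j [ 0.6   0.45 -0.57  1.67  0.27  1.11 -2.15]
turn [ 0.09  0.07 -0.09] then shift m (target axes) [ 0.0005 -0.0019 -0.0022]
```

View pics/w46.png

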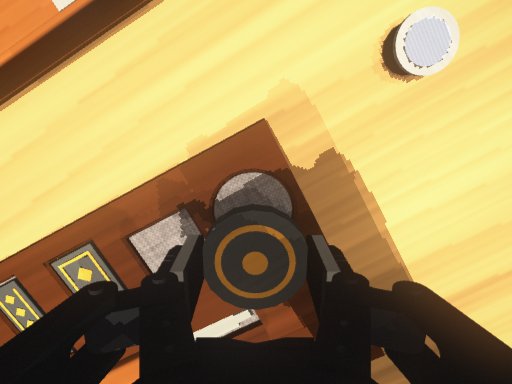

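```bash
python3 -c "
from h import *
from scipy.optimize import least_squares
s,p=shot('wrist','w47')
print(px2w(p,[[255,263]],s['ee_pos'][2]+8.8,s), s['ee_pos'])
hsv=cv2.cvtColor(p['image'],cv2.COLOR_RGB2HSV)
f=((hsv[...,1]<90)&(hsv[...,2]>50)).astype(np.uint8); f[:,:205]=0;f[:,305:]=0;f[:160]=0;f[212:]=0
f=cv2.morphologyEx(f,cv2.MORPH_OPEN,np.ones((3,3)))
pts=[]
for r in range(165,205):
    c=np.nonzero(f[r])[0]
    if len(c)>10: pts+= [(c[0],r),(c[-1],r)]
for c in range(225,285):
    r=np.nonzero(f[:,c])[0]
    if len(r): pts.append((c,r[0]))
pts=np.array(pts); W=px2w(p,pts,18,s)[:,:2]
g=lambda q: np.hypot(*(W-q[:2]).T)-q[2]
print(least_squares(g,[616,-113,27],loss='soft_l1').x, least_squares(lambda q:np.hypot(*(W-q).T)-27.5,[616,-113],loss='soft_l1').x,len(pts))
o=p['image'].copy(); o[pts[:,1],pts[:,0]]=[255,0,0]
cv2.imwrite('pics/w47z.png',cv2.resize(o[140:300,180:330,::-1],None,fx=3,fy=3,interpolation=cv2.INTER_NEAREST))
go(0,0,0,-30)
"
```

```text
[[ 613.61854871 -113.27577654   88.59600937]] [ 615.15910772 -114.42095208   79.79600937]
[ 616.6944031 -113.2448531   25.7163363] [ 614.83954464 -112.1104444 ] 124
now [ 615.4 -114.4   80.2] toolyaw -30.1 t 47.32 F [ 0.5  0.1 -0.2] w 48.9 j [ 0.6   0.45 -0.57  1.67  0.27  1.11 -2.15]
turn [ 0.07  0.04 -0.1 ] then shift m (target axes) [-0.5902  0.2086  0.0802]
```

View pics/w47z.png

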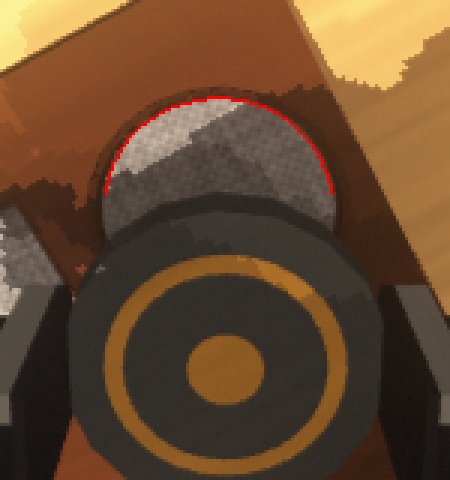

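{"method": "jog_arm", "body": {
  "steps": [
    [0.0018, -0.0013, 0.02, 0, 0, 0],
    [0, 0, 0.015, 0, 0, 0],
    [0, 0, 0.012, 0, 0, 0],
    [0, 0, 0.005, 0, 0, 0],
    [0, 0, 0.003, 0, 0, 0],
    [0, 0, 0, 0, 0, 0],
    [0, 0, 0, 0, 0, 0],
    [0, 0, 0, 0, 0, 0]
  ]
}}

```text
time: 47.98
ee_pos: [619.4, -112.8, 26.6]
tcp_rot: [0.966, -0.259, 0.001, 0.0]
force: [-0.2, -0.6, -0.8]
width: 48.6
```

```bash
python3 -c "
from h import *
s,p=shot('wrist','w48')
go(0,0,0,-30)
cv2.imwrite('pics/w48z.png',cv2.resize(p['image'][140:340,160:360,::-1],None,fx=3,fy=3,interpolation=cv2.INTER_NEAREST))"
```

```text
now [ 619.4 -112.8   26.5] toolyaw -30.0 t 48.03 F [ 0.6 -0.  -1.1] w 48.7 j [ 0.58  0.51 -0.55  1.7   0.31  1.02 -2.18]
turn [-0.02 -0.09  0.01] then shift m (target axes) [-0.5928  0.212   0.0265]
```

View pics/w48z.png

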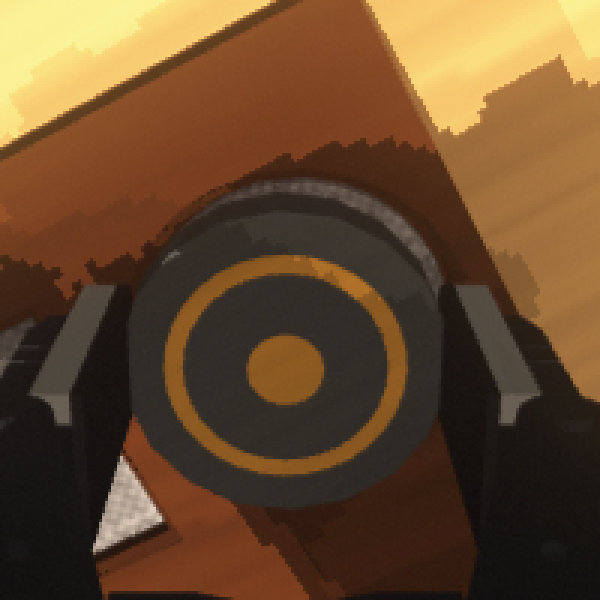

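```bash
cat > rnd.py <<'E'
from h import *
from scipy.optimize import least_squares
import sys
s,p=shot('wrist',sys.argv[1]); off=8.8
t=px2w(p,[[255,263]],s['ee_pos'][2]+off,s)[0,:2]
hsv=cv2.cvtColor(p['image'],cv2.COLOR_RGB2HSV)
f=((hsv[...,1]<110)&(hsv[...,2]>75)).astype(np.uint8); f[:,:212]=0;f[:,306:]=0;f[:195]=0;f[240:]=0
n,l,st,_=cv2.connectedComponentsWithStats(f); i=1+np.argmax(st[1:,4]); f=(l==i)
pts=[]
for c in range(218,304):
    r=np.nonzero(f[:,c])[0]
    if len(r): pts.append((c,r[0]))
pts=np.array(pts); W=px2w(p,pts,18,s)[:,:2]
q=least_squares(lambda q:np.hypot(*(W-q).T)-27.6,[616,-113],loss='soft_l1').x
print('tile',t,'pocket',q,len(pts),'ee',s['ee_pos'])
d=np.r_[q-t,0]; print('tool shift',R.from_quat(s['tcp_rot']).inv().apply(d))
o=p['image'].copy(); o[pts[:,1],pts[:,0]]=[255,0,0]
cv2.imwrite('pics/%sz.png'%sys.argv[1],cv2.resize(o[140:340,160:360,::-1],None,fx=3,fy=3,interpolation=cv2.INTER_NEAREST))
E
python3 rnd.py w49
```

```text
tile [ 617.80264298 -111.63535985] pocket [ 614.85896992 -112.00479473] 51 ee [ 619.37246308 -112.77175914   26.5424534 ]
tool shift [-2.36493863  1.79129566 -0.0042806 ]
```

View pics/w49z.png

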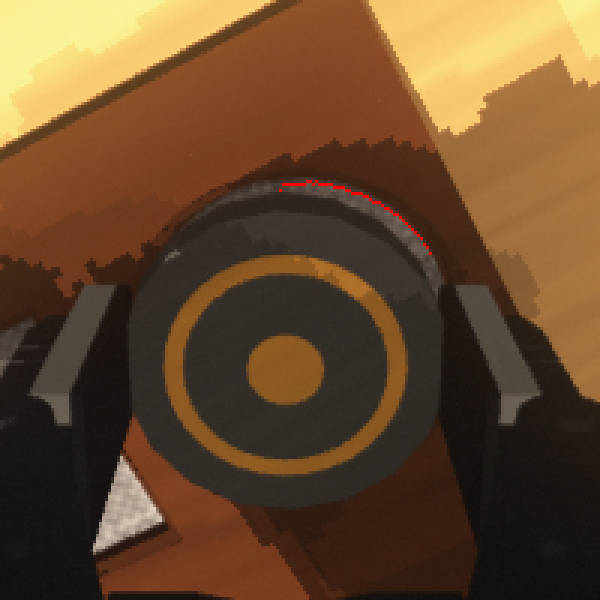

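{"method": "jog_arm", "body": {
  "steps": [
    [-0.001, 0.002, 0.002, 0, 0, 0],
    [0, 0, 0, 0, 0, 0],
    [0, 0, 0, 0, 0, 0],
    [0, 0, 0, 0, 0, 0]
  ]
}}

```text
time: 48.42
ee_pos: [616.8, -114.1, 23.6]
tcp_rot: [0.966, -0.259, 0.0, 0.0]
force: [0.5, 0.3, -1.2]
width: 48.4
```

```bash
python3 rnd.py w50
```

```text
tile [ 615.21470318 -112.92152383] pocket [ 614.85817843 -112.05641369] 85 ee [ 616.77221793 -114.05692023   23.62560359]
tool shift [-7.41286895e-01 -5.70980893e-01 -1.28858882e-04]
```

View pics/w50z.png

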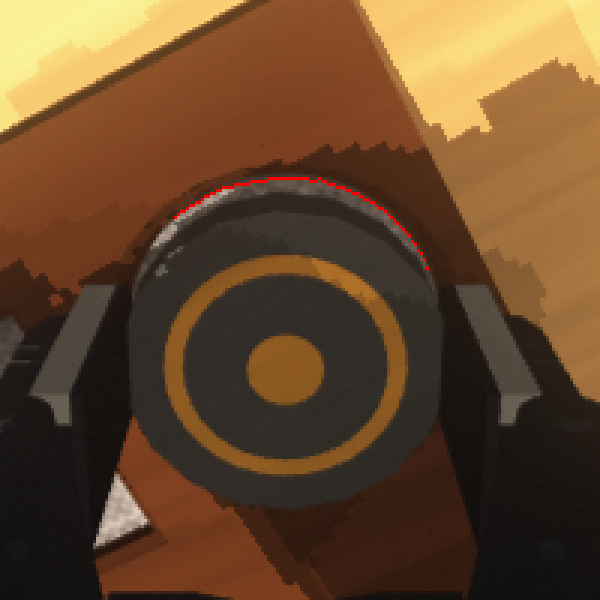

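{"method": "jog_arm", "body": {
  "steps": [
    [0, 0, 0.001, 0, 0, 0],
    [0, 0, 0.001, 0, 0, 0],
    [0, 0, 0.001, 0, 0, 0],
    [0, 0, 0, 0, 0, 0],
    [0, 0, 0, 0, 0, 0]
  ]
}}

```text
time: 48.88
ee_pos: [616.7, -113.9, 20.5]
tcp_rot: [0.966, -0.259, -0.0, 0.0]
force: [0.1, -0.2, -0.9]
width: 48.7
```

```bash
python3 rnd.py w51
```

```text
tile [ 615.17953394 -112.77503535] pocket [ 614.79652577 -112.00976941] 86 ee [ 616.73540424 -113.90875244   20.45212588]
tool shift [-7.14210565e-01 -4.71413272e-01  1.07056799e-04]
```

View pics/w51z.png

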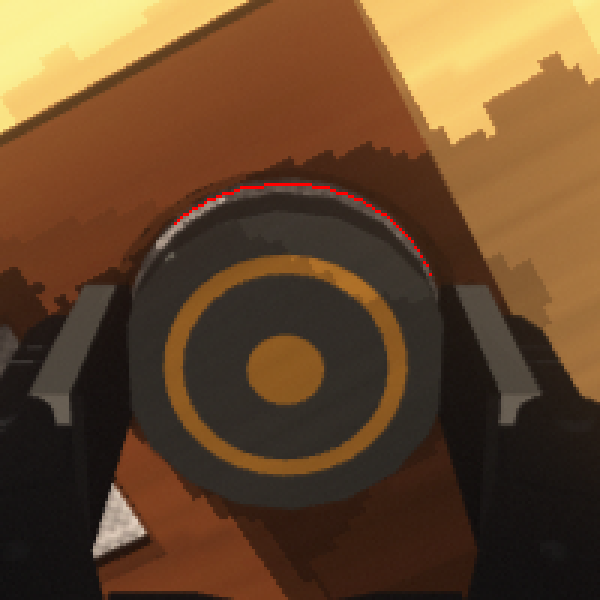

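No contact force with the underside ≈19 mm, so it is within the pocket. Release, retract, shut.

{"method": "jog_arm", "body": {
  "steps": [
    [0, 0, 0.001, 0, 0, 0],
    [0, 0, 0, 0, 0, 0],
    [0, 0, 0, 0, 0, 0]
  ]
}}

```text
time: 49.18
ee_pos: [616.8, -114.0, 19.6]
tcp_rot: [0.966, -0.259, -0.0, 0.0]
force: [0.1, 0.0, -1.5]
width: 48.8
```

{"method": "jog_arm", "body": {
  "steps": [
    [0, 0, 0, 0, 0, 0],
    [0, 0, 0, 0, 0, 0],
    [0, 0, 0, 0, 0, 0]
  ],
  "fingers": -0.5
}}

```text
time: 49.43
ee_pos: [617.0, -113.9, 19.8]
tcp_rot: [0.966, -0.259, 0.0, 0.0]
force: [-0.7, 0.8, 0.2]
width: 63.9
```

{"method": "jog_arm", "body": {
  "steps": [
    [0, 0, -0.02, 0, 0, 0],
    [0, 0, -0.03, 0, 0, 0],
    [-0.02, 0, -0.03, 0, 0, 0],
    [0, 0, 0, 0, 0, 0],
    [0, 0, 0, 0, 0, 0],
    [0, 0, 0, 0, 0, 0]
  ],
  "fingers": 1
}}

```text
time: 49.93
ee_pos: [599.3, -104.3, 99.4]
tcp_rot: [0.966, -0.259, 0.0, 0.0]
force: [-0.1, -0.1, -0.8]
width: 0.3
```

```bash
python3 look.py w52 tile_round:28; python3 -c "
from h import *
go(616,-113,30,-30)"
```

```text
t 49.93 [ 599.3 -104.3   99.4] [173.8 -46.6   0. ]
tile_round 0.91 [254. 182.] c [ 616.1 -113.1] wh [51.1 50.4] ang 3.4
tile_round 0.67 [107. 251.] c [623.3   7.9] wh [62.4 35.6] ang -2.3
now [ 598.8 -104.4   98.2] toolyaw -30.0 t 50.03 F [ 0.3  0.4 -0.8] w 0.1 j [ 0.61  0.39 -0.59  1.7   0.24  1.13 -2.14]
turn [ 0.05  0.11 -0.02] then shift m (target axes) [ 0.0192 -0.0011  0.0682]
```

View pics/w52.png

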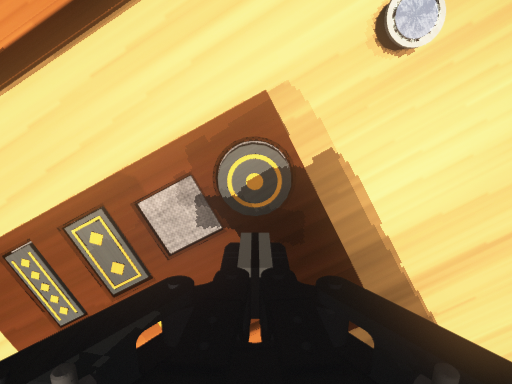

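{"method": "jog_arm", "body": {
  "steps": [
    [0.01, 0, 0.03, 0, 0, 0],
    [0.009, -0.001, 0.026, 0, 0, 0],
    [0, 0, 0.012, 0, 0, 0],
    [0, 0, 0.002, 0, 0, 0],
    [0, 0, 0.001, 0, 0, 0],
    [0, 0, 0.001, 0, 0, 0],
    [0, 0, 0.001, 0, 0, 0],
    [0, 0, 0.001, 0, 0, 0],
    [0, 0, 0.001, 0, 0, 0],
    [0, 0, 0.001, 0, 0, 0],
    [0, 0, 0.001, 0, 0, 0],
    [0, 0, 0.001, 0, 0, 0],
    [0, 0, 0, 0, 0, 0],
    [0, 0, 0, 0, 0, 0]
  ]
}}

```text
time: 51.2
ee_pos: [616.9, -112.4, 23.3]
tcp_rot: [0.966, -0.259, 0.001, 0.0]
force: [-4.2, 0.7, 6.0]
width: -0.2
```

{"method": "jog_arm", "body": {
  "steps": [
    [0, 0, 0.001, 0, 0, 0],
    [0, 0, 0.001, 0, 0, 0],
    [0, 0, 0, 0, 0, 0],
    [0, 0, 0, 0, 0, 0]
  ]
}}

```text
time: 51.53
ee_pos: [616.9, -112.5, 22.1]
tcp_rot: [0.966, -0.259, 0.0, 0.0]
force: [-4.1, 0.7, 11.0]
width: 0.1
```

{"method": "jog_arm", "body": {
  "steps": [
    [0, 0, 0.001, 0, 0, 0],
    [0, 0, 0.001, 0, 0, 0],
    [0, 0, 0.001, 0, 0, 0],
    [0, 0, 0, 0, 0, 0],
    [0, 0, 0, 0, 0, 0]
  ]
}}

```text
time: 51.95
ee_pos: [617.0, -112.5, 21.9]
tcp_rot: [0.966, -0.259, 0.0, 0.001]
force: [-10.7, 0.2, 28.0]
width: -0.2
```

{"method": "jog_arm", "body": {
  "steps": [
    [0, 0, -0.02, 0, 0, 0],
    [-0.01, 0, -0.03, 0, 0, 0],
    [-0.03, -0.02, -0.04, 0, 0, 0],
    [-0.03, -0.035, -0.04, 0, 0, 0],
    [-0.03, -0.035, -0.04, 0, 0, 0],
    [-0.02, -0.02, -0.04, 0, 0, 0],
    [0, 0, 0, 0, 0, 6.5],
    [0, 0, 0, 0, 0, -6.5],
    [0, 0, 0, 0, 0, -7],
    [0, 0, 0, 0, 0, -7],
    [0, 0, 0, 0, 0, -7],
    [0, 0, 0, 0, 0, -7],
    [0, 0, 0, 0, 0, 0],
    [0, 0, 0, 0, 0, 0],
    [0, 0, 0, 0, 0, 0]
  ]
}}

```text
time: 53.2
ee_pos: [577.6, 2.5, 186.4]
tcp_rot: [1.0, -0.019, 0.0, 0.0]
force: [0.8, -0.1, 0.3]
width: -0.1
```

```bash
python3 look.py w53 tile_oblong:22 tile_narrow:22 tile_round:22; python3 -c "
from h import *
go(500,-10,230,-2)
s,p=shot('scene','s2'); cv2.imwrite('pics/s2z.png',cv2.resize(p['image'][170:280,180:350,::-1],None,fx=4.5,fy=4.5,interpolation=cv2.INTER_CUBIC))"
```

```text
t 53.2 [577.6   2.5 186.4] [180.   -3.4   0. ]
tile_oblong 0.82 [244. 130.] c [621.8  13.3] wh [65.  35.5] ang -1.6
tile_oblong 0.47 [271. 172.] c [570.2  -6.3] wh [281.8 201.1] ang 87.9
tile_narrow 0.69 [178. 130.] c [622.4  72.6] wh [69.7 26.5] ang -2.0
tile_round 0.78 [372. 135.] c [ 616.2 -111. ] wh [52.9 51.2] ang 46.4
tile_round 0.7 [241. 203.] c [548.4  -0.8] wh [134.6  27.8] ang 88.9
tile_round 0.64 [271. 174.] c [570.1  -6.3] wh [281.3 199.7] ang 88.1
now [577.6   2.6 186.2] toolyaw -2.0 t 53.4 F [ 0.9 -0.6 -0.3] w -0.4 j [ 0.58  0.27 -0.74  1.68  0.19  1.27 -1.8 ]
turn [ 0.01 -0.   -0.05] then shift m (target axes) [-0.0771  0.0153 -0.0438]
```

View pics/w53.png

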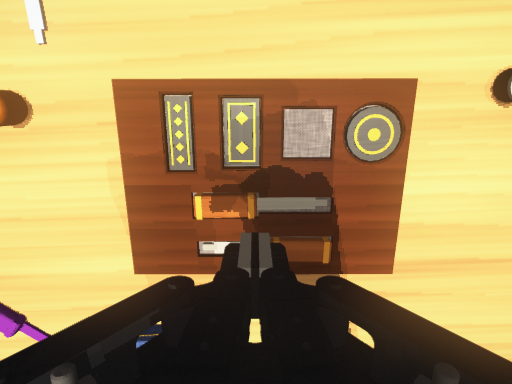

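View pics/s2z.png

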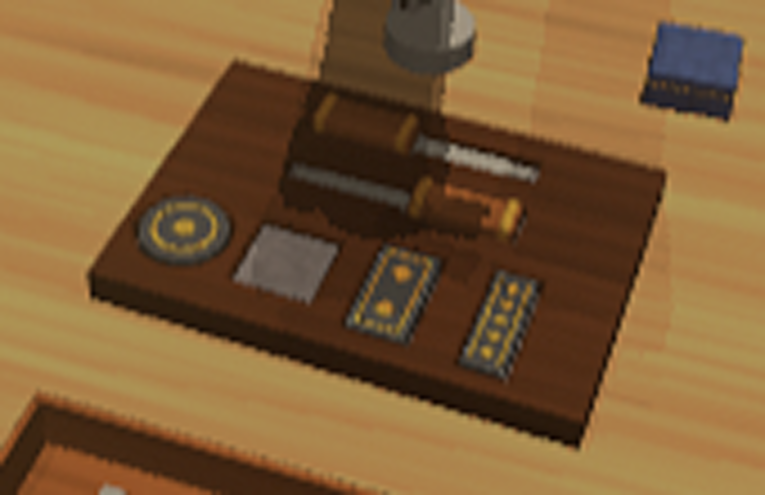

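{"method": "jog_arm", "body": {
  "steps": [
    [-0.0293, -0.0275, 0.03, 0, 0, 0],
    [0, 0, 0.04, 0, 0, 0],
    [0, 0, 0.04, 0, 0, 0],
    [0, 0, 0.035, 0, 0, 0],
    [0, 0, 0.006, 0, 0, 0],
    [0, 0, 0, 0, 0, 0],
    [0, 0, 0.002, 0, 0, 0],
    [0, 0, 0.001, 0, 0, 0],
    [0, 0, 0.001, 0, 0, 0],
    [0, 0, 0.001, 0, 0, 0],
    [0, 0, 0.001, 0, 0, 0],
    [0, 0, 0, 0, 0, 0],
    [0, 0, 0, 0, 0, 0]
  ]
}}

```text
time: 54.53
ee_pos: [554.2, 26.2, 34.6]
tcp_rot: [1.0, -0.017, 0.0, 0.0]
force: [0.0, 1.0, -0.1]
width: -0.2
```

{"method": "jog_arm", "body": {
  "steps": [
    [-0.005, -0.005, 0.002, 0, 0, 0],
    [0, 0, 0.001, 0, 0, 0],
    [0, 0, 0.001, 0, 0, 0],
    [0, 0, 0.001, 0, 0, 0],
    [0, 0, 0.001, 0, 0, 0],
    [0, 0, 0.001, 0, 0, 0],
    [0, 0, 0.001, 0, 0, 0],
    [0, 0, 0, 0, 0, 0],
    [0, 0, 0, 0, 0, 0]
  ]
}}

```text
time: 55.28
ee_pos: [549.1, 31.5, 29.0]
tcp_rot: [1.0, -0.017, -0.001, 0.001]
force: [-9.5, -0.7, 23.1]
width: 0.1
```

{"method": "jog_arm", "body": {
  "steps": [
    [0, 0, -0.02, 0, 0, 0],
    [-0.016, 0.0254, -0.01, 0, 0, 0],
    [-0.016, 0.0254, 0, 0, 0, 0],
    [-0.016, 0.0254, 0, 0, 0, 0],
    [0, 0, 0, 0, 0, 0],
    [0, 0, 0.015, 0, 0, 0],
    [0, 0, 0.008, 0, 0, 0],
    [0, 0, 0.002, 0, 0, 0],
    [0, 0, 0, 0, 0, 0],
    [0, 0, 0, 0, 0, 0]
  ]
}}

```text
time: 56.12
ee_pos: [498.8, -42.5, 31.2]
tcp_rot: [1.0, -0.017, -0.0, -0.0]
force: [0.7, -1.1, 1.0]
width: 0.2
```

{"method": "jog_arm", "body": {
  "steps": [
    [0, 0, 0.001, 0, 0, 0],
    [0, 0, 0.001, 0, 0, 0],
    [0, 0, 0.001, 0, 0, 0],
    [0, 0, 0.001, 0, 0, 0],
    [0, 0, 0.001, 0, 0, 0],
    [0, 0, 0, 0, 0, 0],
    [0, 0, 0, 0, 0, 0]
  ]
}}

```text
time: 56.7
ee_pos: [499.2, -42.9, 29.0]
tcp_rot: [1.0, -0.017, -0.0, 0.001]
force: [-7.6, 0.8, 22.4]
width: -0.2
```

{"method": "jog_arm", "body": {
  "steps": [
    [0, 0, -0.02, 0, 0, 0],
    [0, 0, -0.04, 0, 0, 0],
    [-0.03, 0, -0.04, 0, 0, 0],
    [-0.03, 0, -0.04, 0, 0, 0],
    [0, -0.02, -0.04, 0, 0, 0],
    [0, -0.02, -0.04, 0, 0, 0],
    [0, 0, -0.02, 0, 0, 0],
    [0, 0, 0, 0, 0, 0],
    [0, 0, 0, 0, 0, 0],
    [0, 0, 0, 0, 0, 0]
  ]
}}

```text
time: 57.53
ee_pos: [449.4, -4.4, 246.6]
tcp_rot: [1.0, -0.018, -0.001, 0.0]
force: [-0.7, 0.4, -0.2]
width: -0.1
```

```bash
python3 op.py w54 549 0; python3 op.py w55 499 -6;python3 look.py w56 tile_oblong:22 tile_narrow:22 tile_round:22
```

```text
0.93 [499.  -7.] [142.  27.]
0.74 [546.  -5.] [293. 160.]
0.7 [551.  -1.] [143.  26.]
0.58 [389. 279.] [111.  35.]
t 57.5333 handle [496.7 -44.2] [66.3 25.7] 86.3 blade [500.   27.1] [75.  15.1] dist 71.4 HEADING 87.4 j [ 0.78 -0.12 -0.76  1.87 -0.08  1.36 -1.56]
0.87 [551.  -1.] [141.  26.]
0.73 [220. 306.] [106.  27.]
0.73 [609.  15.] [35. 34.]
0.7 [389. 279.] [112.  33.]
0.6 [499.  -8.] [141.  24.]
t 57.6333 handle [551.1  35. ] [66.7 25.4] 89.5 blade [549.8 -35.3] [74.2 13.6] dist 70.3 HEADING -91.0 j [ 0.78 -0.12 -0.76  1.87 -0.08  1.36 -1.56]
t 57.73 [449.2  -4.4 246.1] [-179.9    3.2    0.2]
tile_oblong 0.96 [233.  18.] c [604.5  13.8] wh [35.6 34.5] ang 88.0
tile_narrow 0.89 [175.  19.] c [604.7  73.1] wh [38.4 25.5] ang -2.0
tile_round 0.86 [352.  14.] c [ 602.5 -111.6] wh [53.4 29.8] ang 88.0
```

View pics/w56.png

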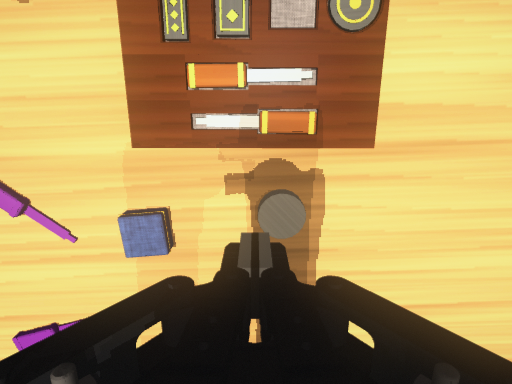

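```bash
python3 -c "
from h import *
s,p=shot('top','top9'); print(s['force'],s['time'])
for n in ('tile_round','tile_oblong','tile_narrow'):
    for d in silhouettes(n,p)[:2]: print(n,round(d['conf'],2),np.round(rect(d['mask'],p,22)[0]))
bot.close_job()"
```

```text
[ 0.6943697  -0.09010209 -0.92088673] 57.9333
tile_round 0.69 [ 610. -111.]
tile_round 0.63 [567.  -7.]
tile_oblong 0.5 [625.  16.]
tile_narrow 0.57 [629.  74.]
the job is handed in; nothing more can be done
```

The gift set is made up and handed in at about 58 s; the close-out reports no verdict, so I don't know how it was judged.

- **Tiles:** Three tiles were on the bench: round, oblong and narrow. No square tile showed in any picture, so its pocket stays empty. Each of the three is in its own pocket, pattern up. I pressed each one until the fingers stopped at 21.9 mm under about 28 N, against 22 mm for the board's surface.
- **Tile positions:** In the last full wrist view, the tiles lay within about 2.5 mm of the pocket centres I had measured. The round one was furthest off, by about 2 mm in y.
- **Openers:** Both lie in the long compartments, handle in the wide part and blade in the narrow part. I touched each handle with about 22 N and its top stood at 29.0 mm, as it should for a laid opener. One opener had been knocked about 4 cm before I reached it, so I measured it again and picked it up from there.
- **Grips that slipped:** The first grips on the oblong and round tiles were too high, so I released and took them again lower.
- **Checks that disagreed:**
  - The final top camera picture put the tiles up to 6–7 mm away from the wrist camera's figures. I put that down to its coarse pixels (about 3.3 mm each) and trusted the wrist camera.
  - The last wrist view cut off the tiles at the picture's edge, so its tile centres are not usable.
- **Bystanders and look-alikes:** I steered clear of them, but did not measure their positions at the end.

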